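Take the pressure of the mini keg

TASK

Lift the T-shaped pressure gauge out of its wooden stand and press its open lower end squarely down over the valve stem on top of the steel mini keg until it squeezes the rubber ring round the stem, and keep it pressed there for a full second so that the keg's pressure pushes the measuring rod out of the gauge; press firmly but never harder than 25 N. Then set the gauge gently back upright in the well of its stand, with the rod still standing out so that it can be read, and leave the other things on the worktop where they are.

Things in the scene. Friction and masses are not known exactly. Their poses are not given: they have to be found in the camera images.
- gauge_grip (a point): The loose T-shaped pressure gauge, 160 to 250 g: centre of its brass head block (34 mm along x, 22 mm wide along y, 28 mm high); grip it here across the 22 mm. x runs along the level barrel (18 mm thick, reaching 56 mm to either side); the measuring rod comes out of its +x end. z up. Under the block hangs the round chuck, 23 mm thick, flared to 26 mm at its mouth; an open tube 17 mm inside, 20 mm at the mouth.
- gauge_mouth (a point): Centre of the open lower end (mouth) of the gauge's chuck, 54 mm straight below gauge_grip; same axes. 16 mm up inside the tube is a sprung plate (1.5 N per mm) which drives the rod out 6 mm per mm.
- gauge_rod (a joint): How far the white, black-ringed measuring rod (7.6 mm thick) has come out, m; 0 = fully in, as at the start. Only the pressing pushes it out, and then it stays out by friction. Readings: 9 to 36 mm.
- keg_valve (a point): Mean place of the rubber ring's top face, on the axis of the valve stem on the steel mini keg, 155 mm above the worktop. The stem is screwed in more or less deep, so the ring (32 mm wide) really lies up to 9 mm higher or lower; that is not measured, find it by feel. The stem (14 mm thick, chamfered) stands 14 mm above the ring, its 6 mm pin 9 mm above that.
- valve_pin (a joint): How far the valve's pin is pressed in, m; 0 = up (closed). The pin meets the gauge's plate when the mouth is 7 mm above the ring. The push then grows to the keg's pressure force (unknown, 4 to 10 N) and stays about there while the pin goes in.
- keg: The mini keg, fixed: steel, 113 mm diameter, 127 mm high without the valve; origin at the centre of its underside.
- gauge: The gauge with all its parts; origin at the centre of the chuck's mouth, as gauge_mouth.
- stand: The wooden stand; origin at the centre of its underside.
- stand_well (a point): Centre of the floor of the round well (29 mm diameter, 24 mm deep) in the gauge's wooden stand, 10 mm above the worktop. The stand is a fixed block 84 x 74 mm (x, y) and 34 mm high. The gauge stands in it with its mouth on the well's floor.
- matchbox: A red matchbox, 37 x 56 x 16 mm, loose; origin under its centre. Bystander.
- stopper: A cork bottle stopper, 36 mm wide, 47 mm high, loose. Bystander.
- salt_jar: A low round jar with white lid, 65 mm wide, 59 mm high, loose. Bystander.
- small_tin: A round jar with gold-coloured lid, 59 mm wide, 87 mm high, loose. Bystander.
- valve_seal (a joint): How far the rubber ring is squeezed down, m; 0 = free, 0.0045 = hard stop. 2 N per mm, on top of the pin's force, so a total push of 12 to 14 N squeezes it well in every case.

How it is judged:
On the way, in this order (a step that is already met when the one before it is completed fails the run):
1. the gauge is lifted clear of its stand (distance between gauge_mouth and stand_well above 0.06 m), for 0.1 s.
2. the gauge sits square on the valve (within 5 mm and 0.15 rad) and is kept pressed for 0.8 s: the rubber ring squeezed by over 0.6 mm, the pin in by over 1 mm and the rod out by over 7 mm (horizontal distance between gauge_mouth and keg_valve below 0.005 m and angle between gauge_mouth's own z axis and vertical below 0.15 rad and value of joint valve_seal above 0.0006 m and value of joint valve_pin above 0.001 m and value of joint gauge_rod above 0.007 m), for 0.8 s.
At the end, for the whole second after the job is handed in: The gauge stands released, still and upright (within 0.2 rad) in the well of its stand, its mouth within 4 mm of the well's floor and 6 mm of its centre, the rod still out by more than 7 mm; the valve is closed again (horizontal distance between gauge_mouth and stand_well below 0.006 m and z of gauge_mouth in the frame of stand_well below 0.004 m and angle between gauge_mouth's own z axis and vertical below 0.2 rad and value of joint gauge_rod above 0.007 m and value of joint valve_pin below 0.001 m and linear speed of gauge below 0.02 m/s); the robot touches nothing.
It fails at once if the gauge pushes on the keg or its valve with more than 25 N (contact force between gauge and keg above 25 N).
It fails at once if a bystander is moved by more than 3 cm (distance of any of matchbox, stopper, salt_jar, small_tin from where it was at the start of the episode above 0.03 m).
It fails at once if the gauge is set down hard in its stand (over 60 N) (contact force between gauge and stand above 60 N).
It also fails if it takes over 67 s, if anything falls off the work surface, if the arm or the gripper's body presses on something with over 40 N, if the wrist force passes 120 N, or if a joint passes its speed limit or range.

ROBOT

A 7-joint arm with a two-finger parallel gripper is mounted at the origin on a cart in front of the work surface, level with it; the furniture and walls round the work are solid. World frame = base frame: x ahead of the robot, y to its left, z up, the work surface at z = 0. Lengths are in m, angles in rad, forces in N, time in s.
With the tool pointing down it reaches from about 0.4 to 0.85 m from the base axis. Payload 10.4 kg.
Tool frame: the origin (TCP) lies at the very end of the fingers, on their centre line; the grasp point (between the pads) lies 19 mm behind it; y points along the fingers, x is the direction in which the jaws open and shut, and the axes are right-handed (so a half turn about y gives the same grasp; the last joint's range is limited). The gripper opens to 87 mm and grips with 3 to 60 N. Pads are 19 mm wide; open, the fingers measure 117 mm over their backs; the gripper's body (75 mm by 190 mm) begins 51 mm behind the grasp point.
Start: joints at [1.081, 0.332, -0.065, 1.46, 0.022, 1.35, -0.088], TCP at [0.281, -0.558, 0.2] pointing down, gripper open.
Joint ranges: [-2.6, 2.6], [-0.5, 2.12], [-1.47, 1.34], [0.16, 2.42], [-1.27, 4.41], [0.06, 2.06], [-2.6, 2.6]. Speed limits (rad/s): [2.22, 2.22, 2.79, 2.79, 3.14, 3.14, 3.14].

INTERFACE

Orientations are given as a unit quaternion [x, y, z, w].
In Python, from bench import readout, vision, r gives the robot as it stands.
- The arm moves only by the tool arm_command, never from a script. Its argument "targets" is a list that holds one entry, the list of rows, each a list of 6 numbers: the shift along the tool's x, y, z in m, then the turn, a rotation vector about the tool's x, y, z in degrees. A call has 1 to 12 rows; each row shifts and turns the commanded pose from where the row before left it, along the tool's axes as they then stand; what a row does not reach is not made up. A row lasts 1/12 s, in which the tool goes at most 41.7 mm and 7.16 degrees, less where a joint would pass 70% of its speed; a pose out of reach is approached as far as the arm can. A call is refused whole if a number of a shift passes 0.0417 or a number of a turn 7.16, either way. A call with a gripper value outside its range is refused whole. "hand" is the opening, from 0 (shut) to 1 (fully open), set as the call begins (left out, the last holds). The fingers move at their own pace and stop on an object; "grip_force" is the grip in N (left out, the last holds). Time passes only in rows, so rows that do not move let the fingers close. It gives the time, the measured TCP pose, the force and the opening at its end, in the units of the state.
- readout.read_state(): the state, without advancing time (a new reading comes with each control period).
- vision.camera(name): name is "scene" or "top"; returns a dict with "pixels" (384x512x3 uint8, blue, green, red), "fovy" (degrees; the focal length in pixels is half the picture's height over the tangent of half this angle, whatever the lens; pixels are square), "cx", "cy" (the principal point, pixels), "R" (3x3) and "t" (3): a world point X has camera coordinates R X + t. Camera axes: x right, y down, z forward; pixel columns grow to the right and rows downward; lengths in m; the calibration is good to about 2 mm. A picture is of the moment at which its call begins. There is no depth.
- r.close_job(): hands the job in, once; it reports no verdict.
The state is a dict: "time": time; "joint_positions": joint angles; "joint_vel": joint speeds; "joint_torque": joint torques, N m; "ee_pos": TCP position; "eef_rot": TCP orientation; "ft_force": force on the tool from outside, world axes, zero at the start; "torque": the same for the moment, N m; "width": finger opening in m.
Only numpy, scipy, OpenCV 4.12 (cv2) and the standard library are available. Lean on these libraries where they do the work, as an engineer would, in place of code of your own. Each camera call takes 0.05 s, during which the arm holds its last target.

## Working session

There is one attempt and no reset: what is moved stays moved. The work goes in short steps, Python scripts to look and compute and a tool call to move; the robot and the scene stay as the last step left them, time stands still between calls to the robot, and variables do not carry over. Pictures are saved under pics/ and viewed, and the job is handed in when it is done.

Besides the shell and the picture viewer there is one more tool, called as name([rows], argument=value, ...), one row to a line, values as JSON. arm_command: Moves the arm, as the interface text tells. Its arguments: {"type":"object","properties":{"targets":{"type":"array","items":{"type":"array","items":{"type":"array","items":{"type":"number"}}}},"hand":{"type":"number"},"grip_force":{"type":"number"}},"required":["targets"]}

```bash
mkdir -p pics; ls
python3 - <<'E'
from bench import readout, vision, r
import cv2,numpy as np
np.set_printoptions(precision=4,suppress=True)
s=readout.read_state(); print(s)
for n in("scene","top"):
    c=vision.camera(n); cv2.imwrite(f"pics/{n}0.png",c["pixels"]); np.savez(f"pics/{n}0.npz",**c)
    print(n,c["fovy"],c["cx"],c["cy"],c["R"],c["t"])
E
```

```text
pics
{'time': 0.0, 'joint_positions': array([ 1.0814,  0.3329, -0.0647,  1.461 ,  0.0216,  1.3499, -0.0885]), 'joint_vel': array([-0.0012, -0.0007,  0.0005, -0.0004, -0.0025,  0.    ,  0.0001]), 'joint_torque': array([ -0.    , -62.3249,   0.0246, -38.99  ,  -0.0614,   0.0396,
         0.0001]), 'ee_pos': array([ 0.2811, -0.5577,  0.1993]), 'eef_rot': array([-0.6018,  0.3712, -0.3703,  0.6024]), 'ft_force': array([-1.0658, -0.527 , -0.0697]), 'torque': array([-0.0639, -0.0002, -0.0471]), 'width': 0.08741817422518056}
scene 48.14916959467737 255.02409129274952 189.93415180630387 [[ 0.4287 -0.9034 -0.0008]
 [-0.4592 -0.2171 -0.8614]
 [ 0.778   0.3697 -0.5079]] [-0.2592  0.321   1.2544]
top 51.14749421180403 253.12100625210152 192.46658488672236 [[-0.007  -1.     -0.0025]
 [-0.9831  0.0073 -0.1829]
 [ 0.1829  0.0012 -0.9831]] [-0.0137  0.5054  1.2073]
```

View pics/scene0.png

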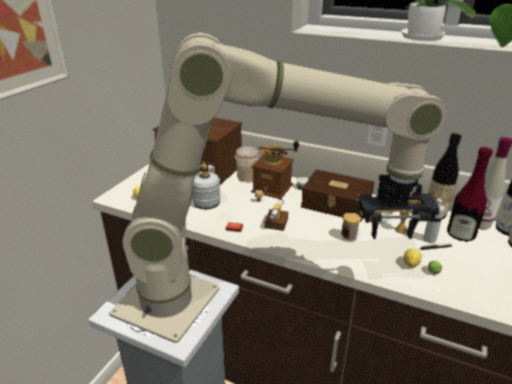

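View pics/top0.png

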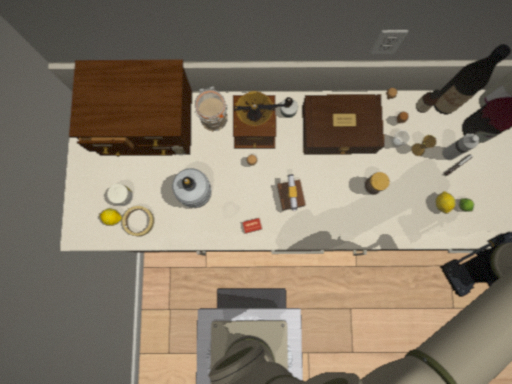

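The scene picture shows the keg near (206,187), the stand with the gauge near (277,215). In the top view the keg is near (190,186) and the gauge near (292,191). Next I'll enlarge both areas.

Run:
```python
import cv2,numpy as np
t=cv2.imread("pics/top0.png"); s=cv2.imread("pics/scene0.png")
def crop(im,x,y,w,h,k): return cv2.resize(im[y:y+h,x:x+w],None,fx=k,fy=k,interpolation=cv2.INTER_CUBIC)
cv2.imwrite("pics/c1.png",np.hstack([crop(t,267,164,50,56,8),crop(t,165,158,50,56,8)[:,:400]]))
cv2.imwrite("pics/c2.png",np.hstack([crop(s,255,190,50,50,8),crop(s,182,162,50,50,8)]))
```

```text
(no output)
```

View pics/c1.png

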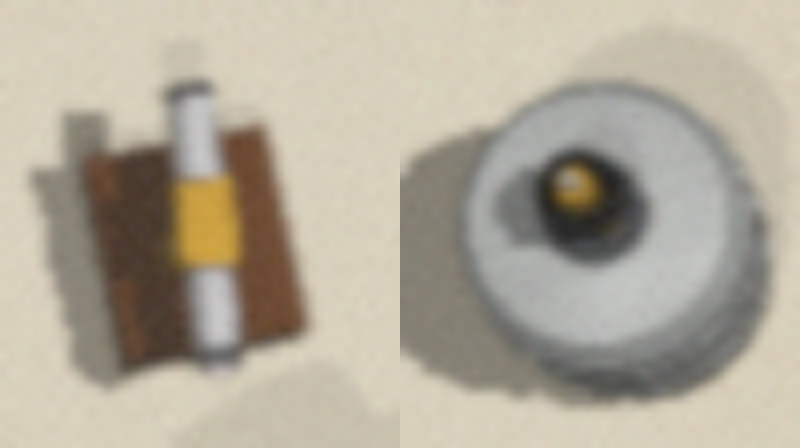

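View pics/c2.png

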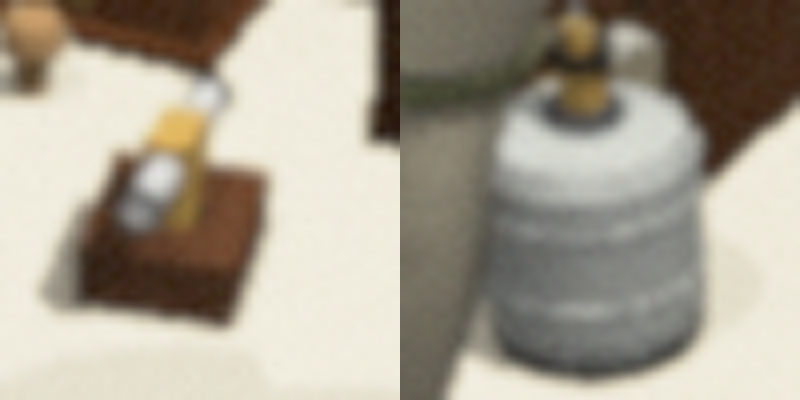

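```bash
cat > h.py <<'E'
import cv2,numpy as np
np.set_printoptions(precision=4,suppress=True)
def load(n): return np.load(f"pics/{n}.npz")
def ray(c,u,v):
    f=c["pixels"].shape[0]/2/np.tan(np.radians(float(c["fovy"]))/2)
    d=np.array([(u-c["cx"])/f,(v-c["cy"])/f,1.0]); R=c["R"]
    return -R.T@c["t"], R.T@d
def plane(c,u,v,z):
    o,d=ray(c,u,v); return o+d*(z-o[2])/d[2]
def proj(c,X):
    f=c["pixels"].shape[0]/2/np.tan(np.radians(float(c["fovy"]))/2)
    p=c["R"]@np.asarray(X)+c["t"]; return np.array([c["cx"]+f*p[0]/p[2],c["cy"]+f*p[1]/p[2]])
def tri(c1,p1,c2,p2):
    o1,d1=ray(c1,*p1);o2,d2=ray(c2,*p2)
    s=np.linalg.lstsq(np.c_[d1,-d2],o2-o1,rcond=None)[0]
    a,b=o1+s[0]*d1,o2+s[1]*d2
    return (a+b)/2,np.linalg.norm(a-b)
E
python3 - <<'E'
from h import *
T=load("top0");S=load("scene0")
im=T["pixels"];hsv=cv2.cvtColor(im,cv2.COLOR_BGR2HSV)
def blob(m,box):
    x0,y0,x1,y1=box; z=np.zeros_like(m); z[y0:y1,x0:x1]=m[y0:y1,x0:x1]
    ys,xs=np.nonzero(z); return xs,ys,z
br=cv2.inRange(hsv,(15,120,120),(35,255,255))
xs,ys,z=blob(br,(275,170,312,212)); print("brass px",xs.mean(),ys.mean(),len(xs)); 
print("grip xy @.078",plane(T,xs.mean(),ys.mean(),.078))
print(cv2.minAreaRect(np.c_[xs,ys].astype(np.float32)))
# barrel + block: whitish/bright over stand, use line through light pixels
wh=cv2.inRange(hsv,(0,0,120),(180,45,255))
for y in range(170,214): print(y,"".join("B" if br[y,x] else ("w" if (hsv[y,x,1]<40 and int(im[y,x,0])>=int(im[y,x,2])-6) else ".") for x in range(272,312)))
xs,ys,z=blob(br,(165,158,215,214)); print("stem brass top px",xs.mean(),ys.mean(),len(xs),plane(T,xs.mean(),ys.mean(),.169))
# scene brass
hs=cv2.cvtColor(S["pixels"],cv2.COLOR_BGR2HSV); bs=cv2.inRange(hs,(15,110,100),(35,255,255))
xs,ys,z=blob(bs,(262,195,290,222)); print("scene brass",xs.mean(),ys.mean(),len(xs))
E
```

```text
brass px 292.82758620689657 191.51724137931035 87
grip xy @.078 [ 0.5015 -0.1383  0.078 ]
((293.0, 191.0), (10.0, 8.0), 90.0)
170 ........................................
171 ........................................
172 ........................................
173 ........................................
174 ........................................
175 .................wwww...................
176 ................wwwww...................
177 .................wwww...................
178 .................wwww...................
179 .................wwwww..................
180 .................wwww...................
181 .................wwww...................
182 .................wwww...................
183 .................wwwww..................
184 .................wwwww..................
185 ........................................
186 .......................BB...............
187 .................BBBBBBBB...............
188 .................BBBBBBBB...............
189 .................BBBBBBBB...............
190 .................BBBBBBBB...............
191 .................BBBBBBBB
[... 415 characters left out ...]
.....
201 ...................wwwww................
202 ....................wwww................
203 ....................wwww................
204 ....................wwww................
205 ....................wwww................
206 ....................wwww................
207 ....................wwww................
208 ....................wwww................
209 .....................ww.................
210 ........................................
211 ........................................
212 ........................................
213 ........................................
stem brass top px 187.0 181.125 8 [0.5165 0.1695 0.169 ]
scene brass 277.54545454545456 210.65454545454546 55
```

Run:
```python
from h import *
T=load("top0");S=load("scene0")
print("cams",-T["R"].T@T["t"],-S["R"].T@S["t"])
im=T["pixels"];hsv=cv2.cvtColor(im,cv2.COLOR_BGR2HSV)
br=cv2.inRange(hsv,(15,120,120),(35,255,255))
# yaw from barrel rows
wh=((hsv[...,1]<40)&(im[...,0].astype(int)>=im[...,2].astype(int)-6))
P=[]
for y in list(range(176,185))+list(range(199,209)):
    xs=np.arange(286,300); m=wh[y,286:300]; 
    if m.any(): P.append(plane(T,xs[m].mean(),y,.069)[:2])
for y in range(188,196):
    xs=np.arange(286,300); m=br[y,286:300]>0; P.append(plane(T,xs[m].mean(),y,.078)[:2])
P=np.array(P); 
vx,vy,x0,y0=cv2.fitLine(P[:19].astype(np.float32),cv2.DIST_L2,0,.001,.001).ravel(); print("barrel yaw deg",np.degrees(np.arctan(vy/vx)),x0,y0)
print("ends",P[:2],P[17:19], "block",P[19:].mean(0))
for z in (.064,.073): print(z,plane(T,290,175,z),plane(T,293.6,209,z))
# dump keg gray
g=cv2.cvtColor(im,cv2.COLOR_BGR2GRAY)
print(g[170:196,176:202])
gs=cv2.cvtColor(S["pixels"],cv2.COLOR_BGR2GRAY)
big=cv2.resize(S["pixels"][158:182,190:222],None,fx=20,fy=20,interpolation=cv2.INTER_NEAREST); cv2.imwrite("pics/c3.png",big)
big=cv2.resize(im[168:198,172:204],None,fx=18,fy=18,interpolation=cv2.INTER_NEAREST); cv2.imwrite("pics/c4.png",big)
```

```text
cams [ 0.2759 -0.0188  1.2794] [-0.7175 -0.6282  0.9134]
barrel yaw deg 4.938076 0.500726 -0.13666685
ends [[ 0.552  -0.1317]
 [ 0.5488 -0.1332]] [[ 0.4551 -0.1401]
 [ 0.4521 -0.14  ]] block [ 0.5015 -0.1381]
0.064 [ 0.5563 -0.1322  0.064 ] [ 0.4497 -0.1407  0.064 ]
0.073 [ 0.5543 -0.1314  0.073 ] [ 0.4484 -0.1398  0.073 ]
[[205 207 205 201 194 180 161 148 147 155 158 161 163 163 164 164 162 161
  156 151 145 141 148 158 175 183]
 [208 209 197 184 160 152 156 161 162 166 170 167 170 167 168 169 171 174
  172 169 166 158 149 144 149 168]
 [207 200 182 159 152 161 166 169 169 169 170 171 170 171 167 170 172 173
  169 172 173 169 166 160 147 147]
 [191 174 159 152 165 167 168 171 167 169 174 171 169 166 166 169 171 173
  176 177 178 174 175 170 159 147]
 [144 143 152 167 172 170 169 172 171 173 173 167 165 164 161 163 164 168
  173 176 179 178 177 173 174 163]
 [129 146 162 168 169 173 170 172 171 167 162 155 156 157 162 164 166 166
  172 175 180 178 178 176 178 171]
 [145 163 171 170 173 172 171 167 157 139 122 118 126 136 150 160 165 162
  171 179 178 180 178 180 178 177]
 [154 170 17
[... 1359 characters left out ...]
86 101 129
  160 181 188 189 188 189 190 190]
 [170 174 176 174 178 175 174 170 163 146 120 105  98 103 108 122 150 171
  183 189 191 193 191 193 194 195]
 [171 173 170 173 173 174 175 173 177 170 165 157 150 147 159 173 183 189
  192 194 192 193 193 193 192 194]
 [165 168 169 174 174 174 174 174 176 177 178 177 178 180 185 190 194 194
  195 194 194 188 193 191 191 195]
 [159 167 171 171 170 171 175 176 177 180 182 184 186 189 193 194 194 195
  197 194 192 193 193 193 194 187]
 [143 164 168 171 172 172 173 175 181 182 185 187 187 191 192 194 193 195
  195 191 189 194 191 190 190 185]
 [128 143 159 168 173 171 177 176 177 184 182 185 189 191 192 191 195 196
  194 192 190 191 189 188 181 168]]
```

View pics/c3.png

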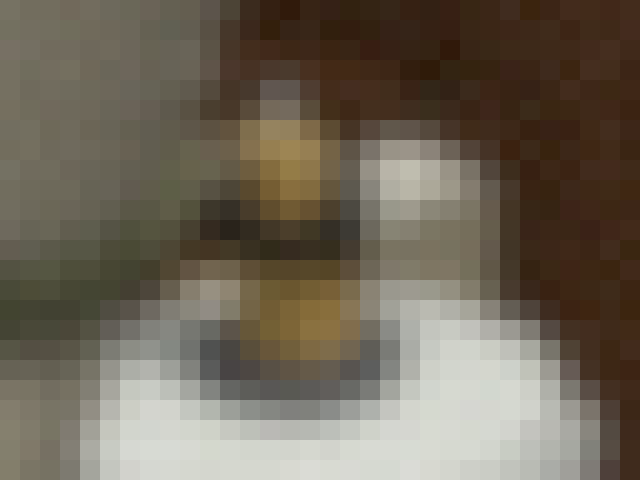

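View pics/c4.png

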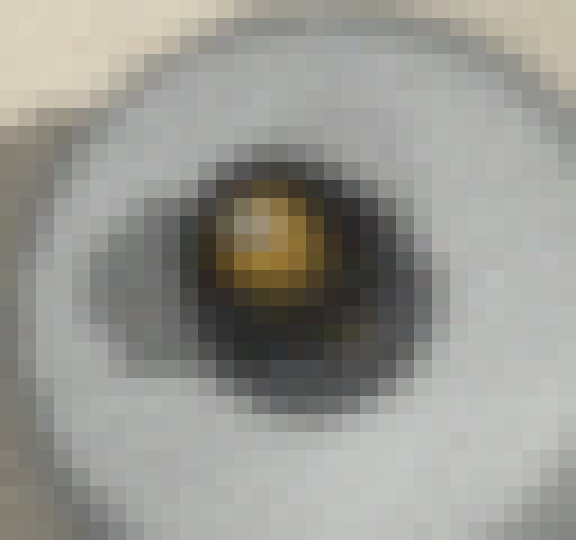

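```bash
python3 - <<'E'
from h import *
T=load("top0");S=load("scene0")
f=192/np.tan(np.radians(float(T["fovy"]))/2)
print("ring .155",plane(T,187.4,182.2,.155), "stem .169",plane(T,186.5,181,.169))
# pin/brass stem triangulation
print("pin tip", tri(T,(186.1,180.2),S,(203.7,162.6)))
print("stemtop", tri(T,(186.5,181),S,(204.0,164.8)))
print("ring", tri(T,(187.4,182.2),S,(204.0,169.2)))
# keg outline in the top view: bright lid edge circle
im=T["pixels"]; g=cv2.GaussianBlur(cv2.cvtColor(im,cv2.COLOR_BGR2GRAY),(3,3),0)
hsv=cv2.cvtColor(im,cv2.COLOR_BGR2HSV)
c=np.array([190,185.]);
E1=cv2.Canny(im,60,120)
# flange outer edge: from outside inward along rays at right/bottom side
pts=[]
for a in np.radians(np.arange(-30,100,8)):
    rr=np.arange(3,13,.25); q=c+np.c_[np.cos(a)*rr,np.sin(a)*rr]*1
    v=cv2.remap(cv2.cvtColor(im,cv2.COLOR_BGR2GRAY).astype(np.float32),q[:,0].astype(np.float32).reshape(1,-1),q[:,1].astype(np.float32).reshape(1,-1),cv2.INTER_LINEAR).ravel()
    i=np.argmax(np.gradient(v)); pts.append(q[i])
pts=np.array(pts)
for z in (.127,.13):
    W=np.array([plane(T,*p,z)[:2] for p in pts])
    A=np.c_[2*W,np.ones(len(W))]; s=np.linalg.lstsq(A,(W**2).sum(1),rcond=None)[0]
    print("flange",z,s[:2],"r",np.sqrt(s[2]+s[0]**2+s[1]**2))
# keg lid rim: outer radius via blueish-grey vs cream
pts=[]
h=im.astype(np.float32); sat=(h[...,2]-h[...,0])  # cream has r>b
for a in np.radians(np.arange(0,360,10)):
    rr=np.arange(10,28,.25); q=np.array([192,187.])+np.c_[np.cos(a)*rr,np.sin(a)*rr]
    v=cv2.remap(cv2.GaussianBlur(sat,(3,3),0),q[:,0].astype(np.float32).reshape(1,-1),q[:,1].astype(np.float32).reshape(1,-1),cv2.INTER_LINEAR).ravel()
    i=np.argmax(v>9) if (v>9).any() else -1
    pts.append([np.degrees(a),rr[i],*q[i]])
print(np.array(pts)[:, :2].T)
E
python3 - <<'E'
import cv2,numpy as np
im=cv2.imread("pics/top0.png");cv2.imwrite("pics/c5.png",cv2.resize(im[158:218,162:222],None,fx=9.5,fy=9.5,interpolation=cv2.INTER_NEAREST))
E
```

```text
ring .155 [0.5164 0.1707 0.155 ] stem .169 [0.5169 0.1709 0.169 ]
pin tip (array([0.5174, 0.1726, 0.1739]), np.float64(0.002996888774547204))
stemtop (array([0.5174, 0.1725, 0.1645]), np.float64(0.001930164624293736))
ring (array([0.5177, 0.1736, 0.1452]), np.float64(0.0029019085380544624))
flange 0.127 [0.5151 0.1688] r 0.017416222892614533
flange 0.13 [0.5145 0.1683] r 0.017370882527522523
[[  0.    10.    20.    30.    40.    50.    60.    70.    80.    90.
  100.   110.   120.   130.   140.   150.   160.   170.   180.   190.
  200.   210.   220.   230.   240.   250.   260.   270.   280.   290.
  300.   310.   320.   330.   340.   350.  ]
 [ 18.    18.5   19.    19.5   20.    20.5   20.25  20.5   20.    19.75
   19.75  19.5   19.5   19.25  19.25  19.5   19.75  20.    20.5   20.5
   20.5   10.    10.    10.    10.    10.    19.    18.75  18.5   18.
   17.5   17.5   17.25  17.    17.    17.75]]
```

View pics/c5.png

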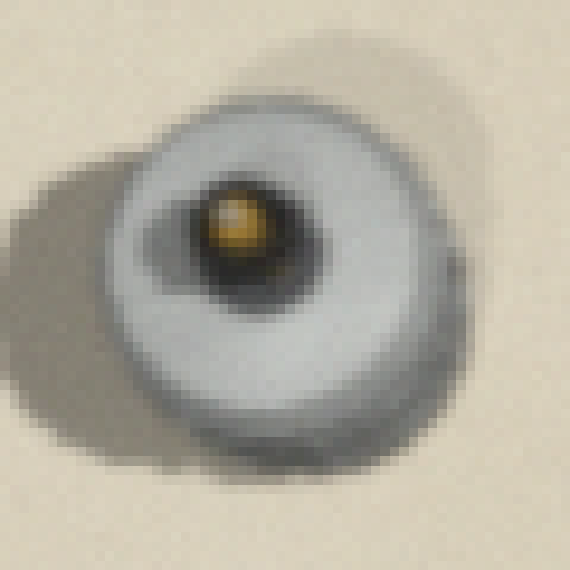

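```bash
cat > plan.py <<'E'
from h import *
from bench import readout
from scipy.spatial.transform import Rotation as Ro
def target_rot(yaw_deg, base):   # tool y down, tool x perpendicular to barrel; pick sign nearest to base
    a=np.radians(yaw_deg); best=None
    for s in (1,-1):
        x=s*np.array([-np.sin(a),np.cos(a),0]); y=np.array([0,0,-1.]); z=np.cross(x,y)
        R=Ro.from_matrix(np.c_[x,y,z]); m=(base.inv()*R).magnitude()
        if best is None or m<best[0]: best=(m,R)
    return best[1]
def info(tgt,yaw,n=None):
    s=readout.read_state(); R=Ro.from_quat(s["eef_rot"]); p=s["ee_pos"]
    Rt=target_rot(yaw,R); print("t",s["time"],"p",p,"w",s["width"],"F",s["ft_force"]); print("toolaxes(cols)\n",R.as_matrix())
    print("turn (tool,deg)",np.degrees((R.inv()*Rt).as_rotvec()),"shift world",np.array(tgt)-p)
    print("shift current tool",R.inv().apply(np.array(tgt)-p),"shift final tool",Rt.inv().apply(np.array(tgt)-p)); print("final axes\n",Rt.as_matrix())
E
python3 -c "
from plan import *
info([.5015,-.1378,.12],5)"
```

```text
t 0.1 p [ 0.2811 -0.5578  0.1994] w 0.08732694354471042 F [ 0.4935  0.4233 -0.6117]
toolaxes(cols)
 [[ 0.4501 -0.0006  0.893 ]
 [-0.893   0.0011  0.4501]
 [-0.0012 -1.     -0.0001]]
turn (tool,deg) [ 0.0183 21.7492 -0.0697] shift world [ 0.2204  0.42   -0.0794]
shift current tool [-0.2758  0.0798  0.3859] shift final tool [-0.3992  0.0794  0.2562]
final axes
 [[ 0.0872  0.      0.9962]
 [-0.9962  0.      0.0872]
 [ 0.     -1.      0.    ]]
```

arm_command([
  [[0,-0.005,0,0,5.44,0],[0,-0.005,0,0,5.44,0],[0,0,0,0,5.44,0],[0,0,0,0,5.43,0],[-0.025,0,0.016,0,0,0],[-0.025,0,0.016,0,0,0],[-0.025,0,0.016,0,0,0],[-0.025,0,0.016,0,0,0],[-0.025,0,0.016,0,0,0],[-0.025,0,0.016,0,0,0],[-0.025,0,0.016,0,0,0],[-0.025,0,0.016,0,0,0]],
], hand=1)

```text
time: 1.1
ee_pos: [0.3917, -0.3463, 0.2099]
eef_rot: [0.521, -0.478, 0.478, -0.521]
ft_force: [0.5, 0.3, -0.1]
width: 0.0871
```

arm_command([
  [[-0.025,0,0.016,0,0,0],[-0.025,0,0.016,0,0,0],[-0.025,0,0.016,0,0,0],[-0.025,0,0.016,0,0,0],[-0.025,0,0.016,0,0,0],[-0.025,0,0.016,0,0,0],[-0.025,0,0.016,0,0,0],[-0.02,0,0.013,0,0,0],[0,0,0,0,0,0],[0,0,0,0,0,0],[0,0,0,0,0,0]],
])

```text
time: 2.02
ee_pos: [0.4985, -0.1433, 0.2098]
eef_rot: [0.521, -0.478, 0.478, -0.521]
ft_force: [-1.2, -0.3, -0.5]
width: 0.0872
```

Run:
```python
from plan import *
from bench import vision
info([.5015,-.1378,.045],5)
for n in("scene","top"):
    c=vision.camera(n); np.savez(f"pics/{n}1.npz",**c); cv2.imwrite(f"pics/{n}1.png",c["pixels"])
a=cv2.imread("pics/top1.png")[120:250,220:370];b=cv2.imread("pics/scene1.png")[130:260,200:350]
cv2.imwrite("pics/v1.png",cv2.resize(np.hstack([a,b]),None,fx=2.6,fy=2.6,interpolation=cv2.INTER_CUBIC))
```

```text
t 2.0167 p [ 0.4985 -0.1433  0.2098] w 0.0871804198125385 F [-1.1827 -0.2743 -0.5036]
toolaxes(cols)
 [[ 0.0865 -0.0008  0.9963]
 [-0.9963 -0.0003  0.0865]
 [ 0.0002 -1.     -0.0008]]
turn (tool,deg) [ 0.0451 -0.0386  0.012 ] shift world [ 0.003   0.0055 -0.1648]
shift current tool [-0.0053  0.1648  0.0036] shift final tool [-0.0053  0.1648  0.0035]
final axes
 [[ 0.0872  0.      0.9962]
 [-0.9962  0.      0.0872]
 [ 0.     -1.      0.    ]]
```

View pics/v1.png

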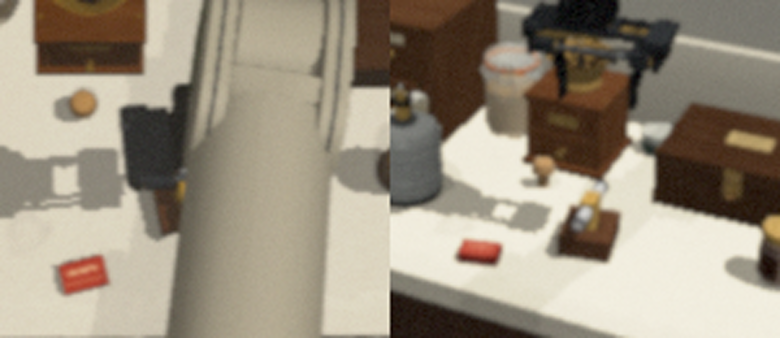

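Run:
```python
import cv2,numpy as np
a=cv2.imread("pics/scene1.png")
cv2.imwrite("pics/v2.png",cv2.resize(a[152:212,180:240],None,fx=10,fy=10,interpolation=cv2.INTER_NEAREST))
```

```text
(no output)
```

View pics/v2.png

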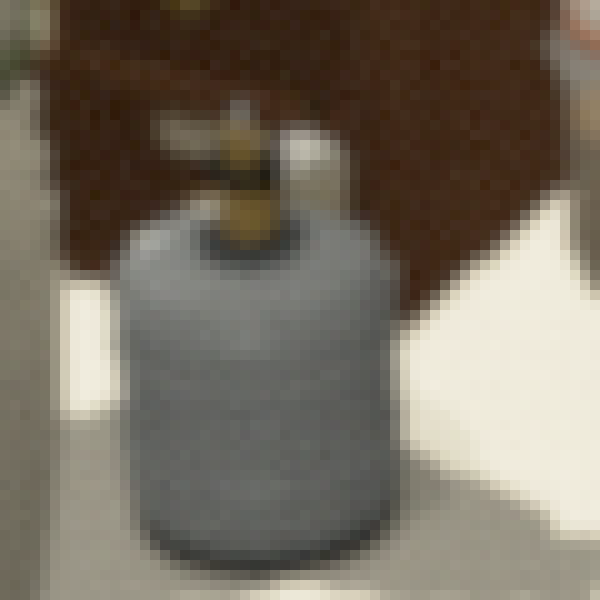

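Run:
```python
from h import *
T=load("top0");S=load("scene1")
for xy in ((.515,.169),(.5165,.171),(.5175,.1725)):
    for z in (.127,.155,.169,.178): print(xy,z,"scene",proj(S,[*xy,z]),"top",proj(T,[*xy,z]))
im=S["pixels"]; hsv=cv2.cvtColor(im,cv2.COLOR_BGR2HSV); m=cv2.inRange(hsv,(12,100,70),(35,255,255))[155:180,195:215]
ys,xs=np.nonzero(m); 
for y in range(25): 
    if m[y].any(): print(155+y,195+np.nonzero(m[y])[0].mean(),np.nonzero(m[y])[0]+195)
# keg body mid columns
d=cv2.cvtColor(im,cv2.COLOR_BGR2GRAY)
for xy in ((.515,.169),(.5175,.1725)): print("base",proj(S,[*xy,0]),proj(S,[*xy,.06]))
print(d[187,186:226]); print(hsv[187,186:226,1]);print(hsv[193,186:226,1])
```

```text
(0.515, 0.169) 0.127 scene [205.3155 173.9252] top [189.52   184.6535]
(0.515, 0.169) 0.155 scene [204.8781 167.4618] top [187.9723 182.679 ]
(0.515, 0.169) 0.169 scene [204.6565 164.1879] top [187.1704 181.6559]
(0.515, 0.169) 0.178 scene [204.5131 162.0681] top [186.6445 180.9849]
(0.5165, 0.171) 0.127 scene [205.0705 173.6521] top [188.8497 184.1576]
(0.5165, 0.171) 0.155 scene [204.6315 167.1938] top [187.2864 182.1718]
(0.5165, 0.171) 0.169 scene [204.4092 163.9225] top [186.4763 181.1428]
(0.5165, 0.171) 0.178 scene [204.2652 161.8045] top [185.9451 180.468 ]
(0.5175, 0.1725) 0.127 scene [204.8704 173.4615] top [188.3463 183.8277]
(0.5175, 0.1725) 0.155 scene [204.43   167.0069] top [186.7712 181.8342]
(0.5175, 0.1725) 0.169 scene [204.2069 163.7374] top [185.955  180.8013]
(0.5175, 0.1725) 0.178 scene [204.0625 161.6206] top [185.4197 180.1239]
161 204.0 [203 205]
162 206.0 [206]
163 204.25 [199 201 208 209]
164 206.0 [206]
165 201.75 [195 203 204 205]
166 203.0 [202 203 204]
167 203.5 [202 203 204 205]
168 203.5 [203 204]
170 200.0 [200]
171 203.57142857142858 [198 202 203 204 205 206 207]
172 205.0 [203 204 205 206 207]
173 205.0 [203 204 205 206 207]
174 204.5 [202 203 204 205 206 207]
175 204.5 [203 204 205 206]
base [207.2084 201.8976] [206.3321 188.9489]
base [206.7764 201.3986] [205.894  188.4657]
[201 231 235 234 224 180 123 102  97  99 101 105 106 107 107 107 112 112
 113 111 112 107 105 105 100  97  94  94  91  91  89  89 102 155 214 232
 234 234 235 234]
[35 22 19 20 24 30 14 12 10 10 13  2 12 14  7 14  7 13  9 11  9 12 12  7
  8  8  5  8  8  6 11  8 17 29 30 22 21 20 21 21]
[34 33 32 32 34 28 19 10 13 13  8  3  8 10  5  5 10  8  5  8  5  8  5 11
 11  8  8 11 14 11 12 12 12 20 34 32 27 27 26 23]
```

Run:
```python
from h import *
T=load("top0");S=load("scene0")
for z in (.078,.064,.034): print(proj(S,[.5015,-.1378,z]))
c,s=np.cos(np.radians(5)),np.sin(np.radians(5))
for d in (.056,-.056): print("barrel end",proj(S,[.5015+d*c,-.1378+d*s,.064]))
im=S["pixels"]
cv2.imwrite("pics/v3.png",cv2.resize(im[192:236,256:300],None,fx=13,fy=13,interpolation=cv2.INTER_NEAREST))
```

```text
[277.205  204.7107]
[277.1071 207.963 ]
[276.9003 214.8334]
barrel end [281.7041 200.3192]
barrel end [272.2359 216.0626]
```

View pics/v3.png

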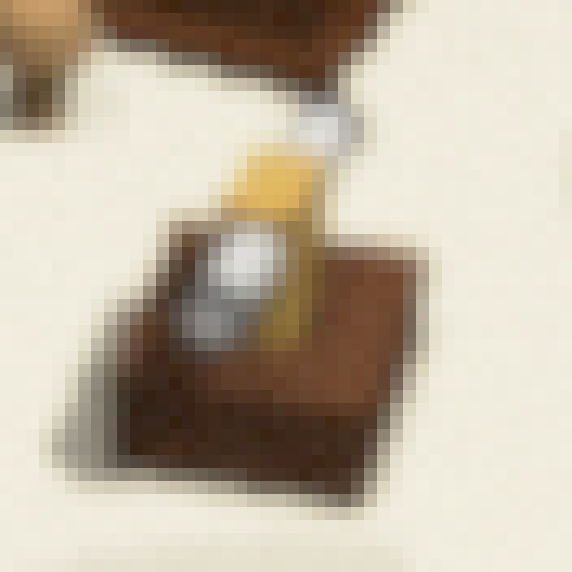

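arm_command([
  [[-0.0027,0,0.0018,0,0,0],[-0.0026,0.015,0.0018,0,0,0],[0,0.02,0,0,0,0],[0,0.02,0,0,0,0],[0,0.02,0,0,0,0],[0,0.02,0,0,0,0],[0,0.02,0,0,0,0],[0,0.015,0,0,0,0],[0,0.01,0,0,0,0],[0,0,0,0,0,0],[0,0,0,0,0,0]],
])

```text
time: 3.03
ee_pos: [0.502, -0.1372, 0.0703]
eef_rot: [0.521, -0.478, 0.478, -0.521]
ft_force: [-1.0, 0.3, 0.9]
width: 0.087
```

Run:
```python
from plan import *
from bench import vision
info([.5015,-.1378,.045],5)
for n in("scene",):
    c=vision.camera(n); np.savez(f"pics/{n}2.npz",**c); cv2.imwrite(f"pics/{n}2.png",c["pixels"])
b=cv2.imread("pics/scene2.png")[160:250,230:330]
cv2.imwrite("pics/v4.png",cv2.resize(b,None,fx=6,fy=6,interpolation=cv2.INTER_CUBIC))
```

```text
t 3.0333 p [ 0.502  -0.1372  0.0703] w 0.08704361417143745 F [-0.9693  0.2582  0.8687]
toolaxes(cols)
 [[ 0.0866 -0.0003  0.9962]
 [-0.9962  0.0001  0.0866]
 [-0.0001 -1.     -0.0003]]
turn (tool,deg) [ 0.0159 -0.0299 -0.0045] shift world [-0.0005 -0.0006 -0.0253]
shift current tool [ 0.0005  0.0253 -0.0005] shift final tool [ 0.0005  0.0253 -0.0006]
final axes
 [[ 0.0872  0.      0.9962]
 [-0.9962  0.      0.0872]
 [ 0.     -1.      0.    ]]
```

View pics/v4.png

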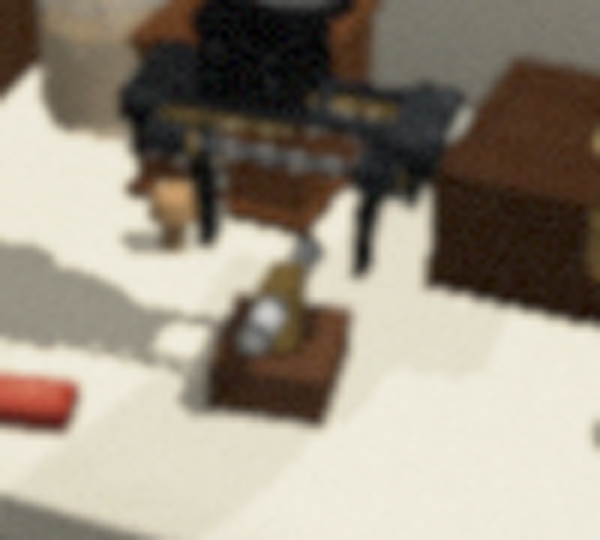

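Run:
```python
from h import *
S=load("scene2")
for d in (-.055,-.043,0,.043,.055):
  print(d,[ (proj(S,[.502-.0866*d*1,-.1372+.9962*d,z])-[230,160])*6 for z in (.0703,.0803)])
```

```text
-0.055 [array([369.9143, 295.6786]), array([370.6269, 281.6111])]
-0.043 [array([350.6411, 291.8737]), array([351.2884, 277.8267])]
0 [array([282.3119, 278.3844]), array([282.7305, 264.4102])]
0.043 [array([215.1079, 265.1172]), array([215.3051, 251.2154])]
0.055 [array([196.5503, 261.4536]), array([196.687 , 247.5719])]
```

Run:
```python
from h import *
S=load("scene2")
b=S["pixels"][180:220,248:302]
cv2.imwrite("pics/v5.png",cv2.resize(b,None,fx=14,fy=14,interpolation=cv2.INTER_NEAREST))
```

```text
(no output)
```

View pics/v5.png

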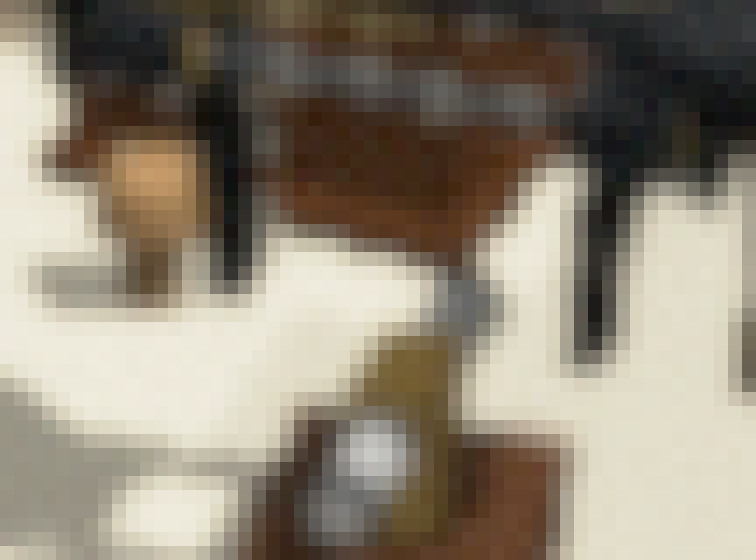

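Run:
```python
from h import *
S=load("scene0");T=load("top0"); S1=load("scene1");T1=load("top1")
p=np.array([.2811,-.5577,.1993]); x=np.array([.4501,-.893,0])
for d in (-.05,0,.05): print("scene",proj(S,p+d*x),"top",proj(T,p+d*x))
p=np.array([.4985,-.1433,.2098]); x=np.array([.0865,-.9963,0])
for d in (-.05,0,.05): print("scene1",proj(S1,p+d*x),"top",proj(T1,p+d*x))
a=cv2.resize(S["pixels"][180:250,350:450],None,fx=6,fy=6,interpolation=cv2.INTER_NEAREST)
b=cv2.resize(S1["pixels"][120:190,240:320],None,fx=6,fy=6,interpolation=cv2.INTER_NEAREST)
cv2.imwrite("pics/v6.png",a);cv2.imwrite("pics/v7.png",b)
```

```text
scene [371.2438 242.3107] top [441.5999 272.459 ]
scene [389.5708 242.0297] top [457.6849 263.6728]
scene [407.8663 241.7493] top [473.6474 254.9536]
scene1 [265.6193 170.8962] top [281.0068 185.2979]
scene1 [279.3079 173.262 ] top [299.2775 183.6072]
scene1 [293.2771 175.6763] top [317.5237 181.9187]
```

View pics/v6.png

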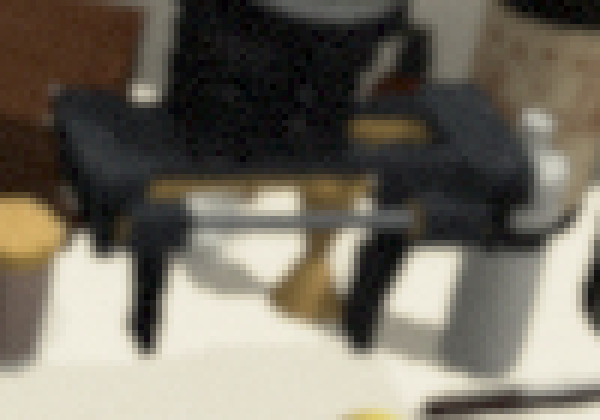

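View pics/v7.png

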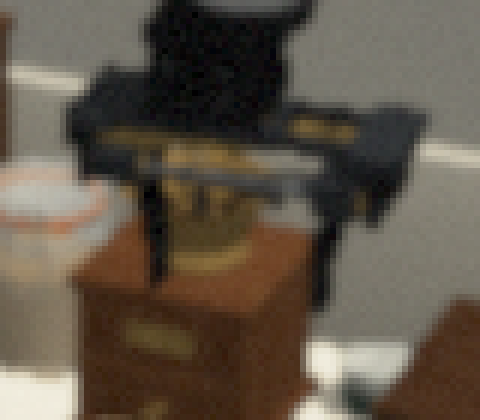

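Run:
```python
from h import *
T=load("top0");T1=load("top1")
a=cv2.resize(T["pixels"][225:305,432:512],None,fx=7,fy=7,interpolation=cv2.INTER_NEAREST)
cv2.imwrite("pics/v8.png",a)
# body corner predictions at start: body begins .051+.019=.07 above TCP
p=np.array([.2811,-.5577,.1993]); x=np.array([.4501,-.893,0]); z=np.array([.893,.4501,0])
for h in (0,.07,.1):
  for d,e in ((.0585,0),(-.0585,0),(.095,.0375),(-.095,.0375),(.095,-.0375),(-.095,-.0375)): print(h,d,e,(proj(T,p+d*x+e*z+[0,0,h])-[432,225]+.5)*7)
```

```text
0 0.0585 0 [313.9421 202.8456]
0 -0.0585 0 [ 51.472  346.2154]
0 0.095 0.0375 [340.8243  70.8484]
0 -0.095 0.0375 [-83.7408 301.0518]
0 0.095 -0.0375 [449.5384 247.447 ]
0 -0.095 -0.0375 [ 21.5978 482.9498]
0.07 0.0585 0 [421.1938 196.2751]
0.07 -0.0585 0 [141.4835 349.5622]
0.07 0.095 0.0375 [448.9427  55.3183]
0.07 -0.095 0.0375 [ -3.4003 301.254 ]
0.07 0.095 -0.0375 [566.5121 243.9406]
0.07 -0.095 -0.0375 [110.3475 495.935 ]
0.1 0.0585 0 [471.8243 193.1733]
0.1 -0.0585 0 [184.0142 351.1436]
0.1 0.095 0.0375 [499.9385  47.9932]
0.1 -0.095 0.0375 [ 34.5492 301.3495]
0.1 0.095 -0.0375 [621.7488 242.2849]
0.1 -0.095 -0.0375 [152.3194 502.076 ]
```

View pics/v8.png

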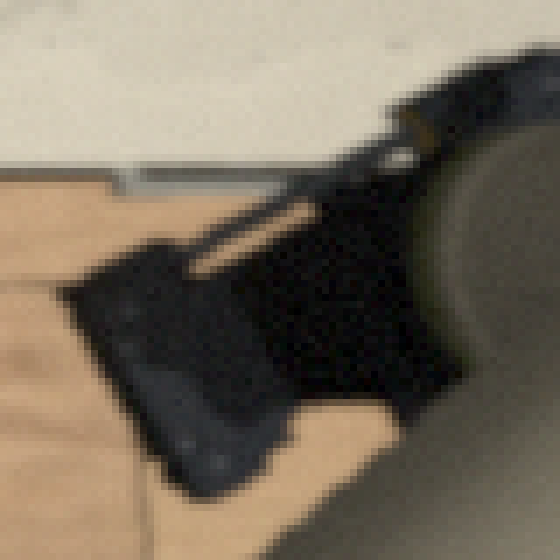

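Run:
```python
from h import *
S=load("scene2");T=load("top1")
for z in (0,.02): print(z,"scene",proj(S,[0,0,z]),"top",proj(T,[0,0,z]))
im=S["pixels"].copy()
for z in (0,):
  for a in np.radians(np.arange(0,360,10)):
    q=proj(S,[.1*np.cos(a),.1*np.sin(a),z]); cv2.circle(im,tuple(int(round(v)) for v in q),1,(0,0,255),-1)
cv2.imwrite("pics/v9.png",cv2.resize(im[220:384,80:260],None,fx=3.4,fy=3.4))
im=T["pixels"].copy()
for a in np.radians(np.arange(0,360,10)):
    q=proj(T,[.1*np.cos(a),.1*np.sin(a),0]); cv2.circle(im,tuple(int(round(v)) for v in q),1,(0,0,255),-1)
cv2.imwrite("pics/v10.png",im[264:384,150:350].repeat(3,0).repeat(3,1))
```

```text
0 scene [166.2224 299.8974] top [248.5784 360.405 ]
0.02 scene [165.4918 294.845 ] top [248.4864 361.9499]
```

View pics/v9.png

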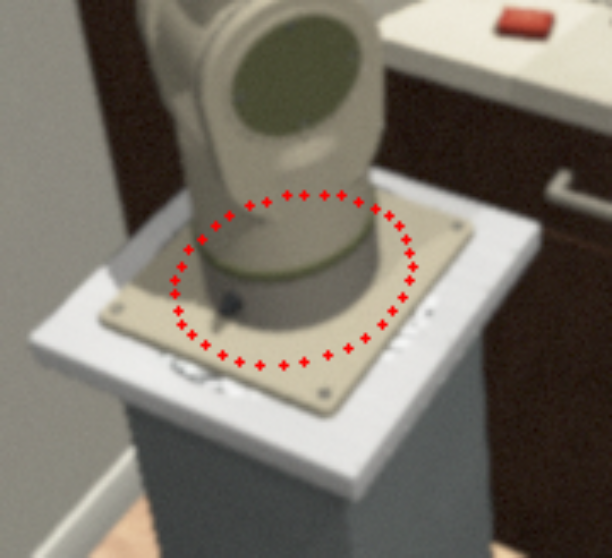

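View pics/v10.png

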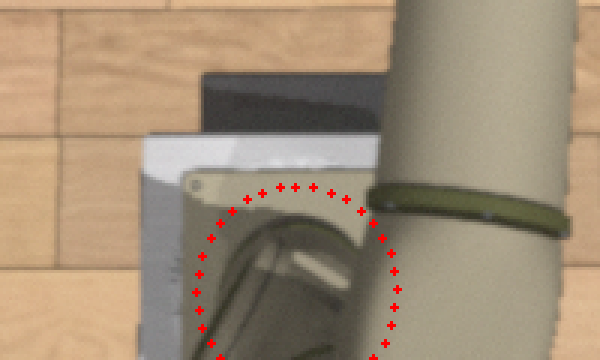

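arm_command([
  [[0.0005,0.0053,-0.0005,0,0,0],[0,0.01,0,0,0,0],[0,0.01,0,0,0,0],[0,0,0,0,0,0],[0,0,0,0,0,0],[0,0,0,0,0,0]],
], hand=0.6, grip_force=10)

```text
time: 3.58
ee_pos: [0.5016, -0.1375, 0.0448]
eef_rot: [0.521, -0.478, 0.478, -0.521]
ft_force: [0.7, 1.7, 0.7]
width: 0.0566
```

Run:
```python
from plan import *
from bench import vision
info([.5015,-.1378,.045],5)
c=vision.camera("scene"); np.savez(f"pics/scene3.npz",**c)
p=readout.read_state()["ee_pos"]
for d in (-.03,0,.03): print([(proj(c,[p[0]-.0866*d,p[1]+.9962*d,z])-[248,180]+.5)*14 for z in (p[2],p[2]+.014)])
cv2.imwrite("pics/v11.png",cv2.resize(c["pixels"][180:222,248:302],None,fx=14,fy=14,interpolation=cv2.INTER_NEAREST))
```

```text
t 3.5833 p [ 0.5016 -0.1375  0.0448] w 0.056568635683404145 F [0.7397 1.6823 0.6566]
toolaxes(cols)
 [[ 0.0872 -0.0001  0.9962]
 [-0.9962  0.0001  0.0872]
 [-0.0001 -1.     -0.0001]]
turn (tool,deg) [ 0.0065 -0.0003 -0.0051] shift world [-0.0001 -0.0003  0.0002]
shift current tool [ 0.0003 -0.0002 -0.0002] shift final tool [ 0.0003 -0.0002 -0.0002]
final axes
 [[ 0.0872  0.      0.9962]
 [-0.9962  0.      0.0872]
 [ 0.     -1.      0.    ]]
[array([522.3037, 480.8615]), array([524.1662, 435.7332])]
[array([412.2508, 458.6591]), array([413.6021, 413.6903])]
[array([303.4552, 436.7103]), array([304.307 , 391.9004])]
```

View pics/v11.png

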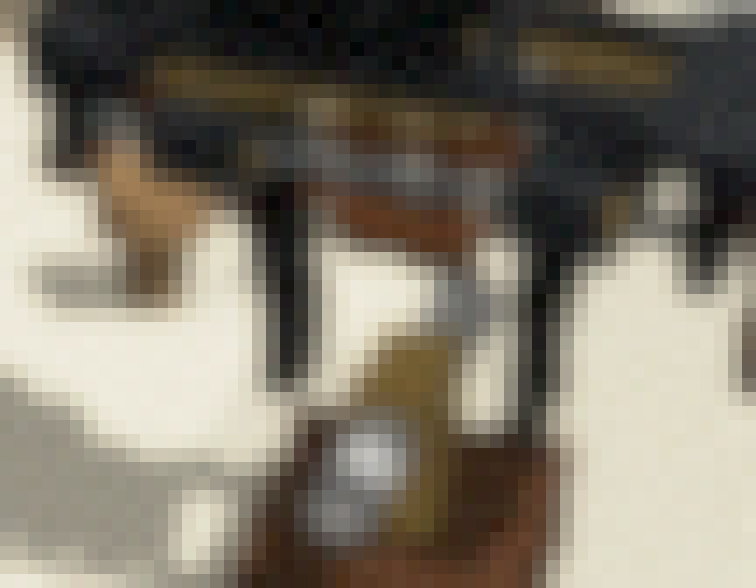

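Run:
```python
from h import *
T1=load("top1")
p=np.array([.4985,-.1433,.2098]); x=np.array([-.0865,.9963,0]);zz=np.array([.9963,.0865,0])
for h in (0.07,.085,.1,.12): print(h,[(proj(T1,p+d*x+e*zz+[0,0,h])-[255,150]+.5)*10 for d,e in ((.095,.0375),(.095,-.0375),(.06,.0375),(.06,-.0375))])
cv2.imwrite("pics/v12.png",cv2.resize(T1["pixels"][150:205,255:310],None,fx=10,fy=10,interpolation=cv2.INTER_NEAREST))
```

```text
0.07 [array([ 92.9589, 176.73  ]), array([122.0923, 463.4994]), array([228.7511, 164.2625]), array([259.698 , 450.7193])]
0.085 [array([ 94.3635, 162.1979]), array([123.9457, 452.9965]), array([232.1289, 149.5565]), array([263.5781, 440.0334])]
0.1 [array([ 95.8096, 147.2368]), array([125.8545, 442.1792]), array([235.6065, 134.4166]), array([267.5742, 429.0279])]
0.12 [array([ 97.8054, 126.588 ]), array([128.4902, 427.2423]), array([240.406 , 113.5214]), array([273.092 , 413.8314])]
```

View pics/v12.png

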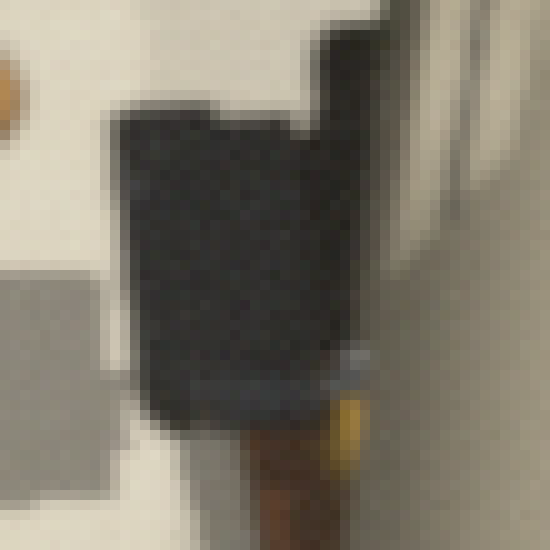

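arm_command([
  [[0,0,0,0,0,0],[0,0,0,0,0,0],[0,0,0,0,0,0],[0,0,0,0,0,0],[0,0,0,0,0,0],[0,0,0,0,0,0]],
], hand=0, grip_force=15)

```text
time: 4.13
ee_pos: [0.5017, -0.1376, 0.0449]
eef_rot: [-0.521, 0.478, -0.478, 0.521]
ft_force: [-0.0, -0.9, -1.2]
width: 0.0221
```

Run:
```python
from plan import *
from bench import vision
info([.5015,-.1378,.045],5)
c=vision.camera("scene"); np.savez(f"pics/scene4.npz",**c)
cv2.imwrite("pics/v13.png",cv2.resize(c["pixels"][180:222,248:302],None,fx=14,fy=14,interpolation=cv2.INTER_NEAREST))
```

```text
t 4.1333 p [ 0.5017 -0.1376  0.0449] w 0.022095691250514384 F [-0.0205 -0.8781 -1.1981]
toolaxes(cols)
 [[ 0.0871  0.0002  0.9962]
 [-0.9962 -0.0001  0.0871]
 [ 0.0002 -1.      0.0002]]
turn (tool,deg) [-0.0105 -0.0029  0.0094] shift world [-0.0002 -0.0002  0.0001]
shift current tool [ 0.0002 -0.0001 -0.0002] shift final tool [ 0.0002 -0.0001 -0.0002]
final axes
 [[ 0.0872  0.      0.9962]
 [-0.9962  0.      0.0872]
 [ 0.     -1.      0.    ]]
```

View pics/v13.png

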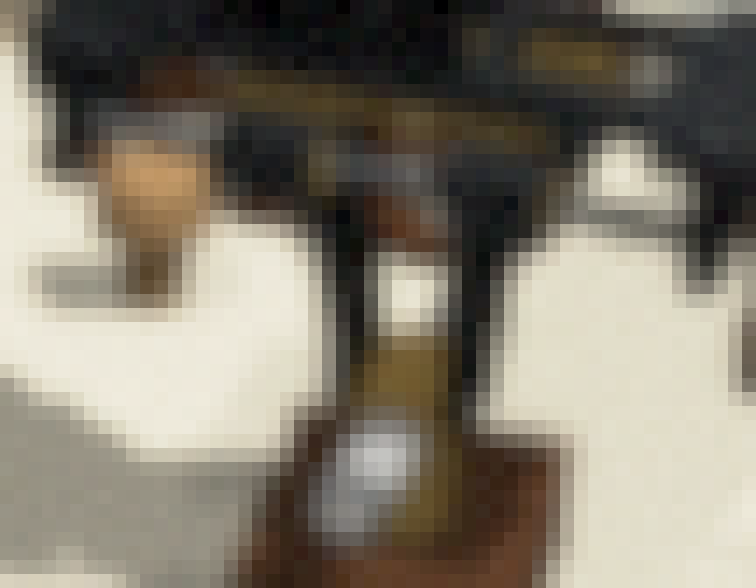

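arm_command([
  [[0,0,0,0,0,0],[0,0,0,0,0,0],[0,0.003,0,0,0,0],[0,0.003,0,0,0,0],[0,0,0,0,0,0]],
], hand=0.36)

```text
time: 4.6
ee_pos: [0.5011, -0.1375, 0.0381]
eef_rot: [0.521, -0.478, 0.477, -0.521]
ft_force: [-0.2, 0.7, -0.8]
width: 0.031
```

arm_command([
  [[0,0,0,0,0,0],[0,0,0,0,0,0],[0,0,0,0,0,0],[0,0,0,0,0,0]],
], hand=0, grip_force=15)

```text
time: 4.93
ee_pos: [0.5016, -0.1376, 0.0389]
eef_rot: [0.521, -0.478, 0.478, -0.521]
ft_force: [-0.3, 0.7, -1.1]
width: 0.0217
```

Run:
```python
from plan import *
from bench import vision
info([.5015,-.1378,.039],5)
c=vision.camera("scene"); np.savez(f"pics/scene5.npz",**c)
cv2.imwrite("pics/v14.png",cv2.resize(c["pixels"][180:222,248:302],None,fx=14,fy=14,interpolation=cv2.INTER_CUBIC))
```

```text
t 4.9333 p [ 0.5016 -0.1376  0.0389] w 0.02172572672703425 F [-0.2683  0.731  -1.0548]
toolaxes(cols)
 [[ 0.0871  0.0001  0.9962]
 [-0.9962 -0.0001  0.0871]
 [ 0.0001 -1.      0.0001]]
turn (tool,deg) [-0.0033 -0.0044  0.0051] shift world [-0.0001 -0.0002  0.0001]
shift current tool [ 0.0002 -0.0001 -0.0001] shift final tool [ 0.0002 -0.0001 -0.0001]
final axes
 [[ 0.0872  0.      0.9962]
 [-0.9962  0.      0.0872]
 [ 0.     -1.      0.    ]]
```

View pics/v14.png

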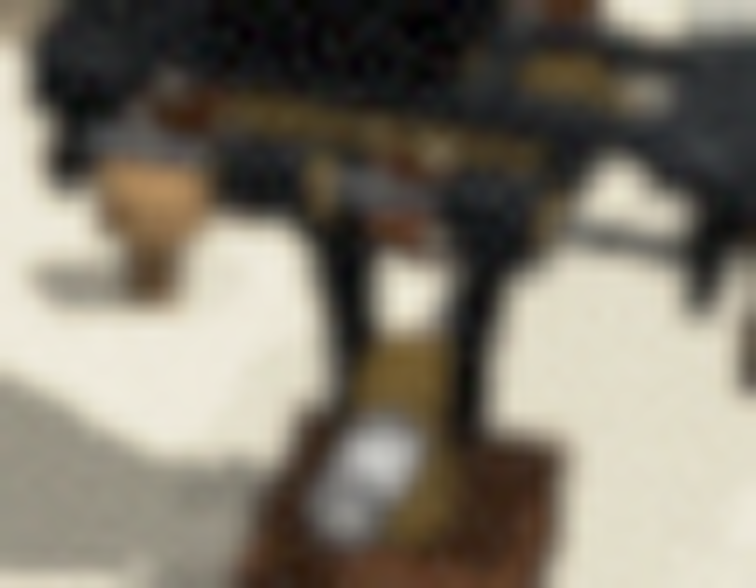

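arm_command([
  [[0,0,0,0,0,0],[0,0,0,0,0,0],[0,-0.003,0,0,0,0],[0,-0.006,0,0,0,0],[0,-0.012,0,0,0,0],[0,-0.025,0,0,0,0],[0,-0.03,0,0,0,0],[0,-0.035,0,0,0,0],[0,-0.035,0,0,0,0],[0,-0.035,0,0,0,0],[0,-0.025,0,0,0,0],[0,-0.015,0,0,0,0]],
], grip_force=45, hand=0)

```text
time: 5.98
ee_pos: [0.5025, -0.1375, 0.2648]
eef_rot: [-0.521, 0.476, -0.479, 0.522]
ft_force: [1.1, -0.6, -2.2]
width: 0.0213
```

Run:
```python
from plan import *
from bench import vision
info([.516,.170,.26],5)
c=vision.camera("scene"); np.savez(f"pics/scene6.npz",**c)
cv2.imwrite("pics/v15.png",cv2.resize(c["pixels"][110:240,180:330],None,fx=5,fy=5,interpolation=cv2.INTER_CUBIC))
```

```text
t 5.9833 p [ 0.5025 -0.1375  0.2648] w 0.02134312220956835 F [ 1.0985 -0.5631 -2.2201]
toolaxes(cols)
 [[ 0.0874  0.0051  0.9962]
 [-0.9962 -0.0016  0.0874]
 [ 0.0021 -1.      0.005 ]]
turn (tool,deg) [-0.2855  0.013   0.119 ] shift world [ 0.0135  0.3075 -0.0048]
shift current tool [-0.3051  0.0044  0.0403] shift final tool [-0.3051  0.0048  0.0403]
final axes
 [[ 0.0872  0.      0.9962]
 [-0.9962  0.      0.0872]
 [ 0.     -1.      0.    ]]
```

View pics/v15.png

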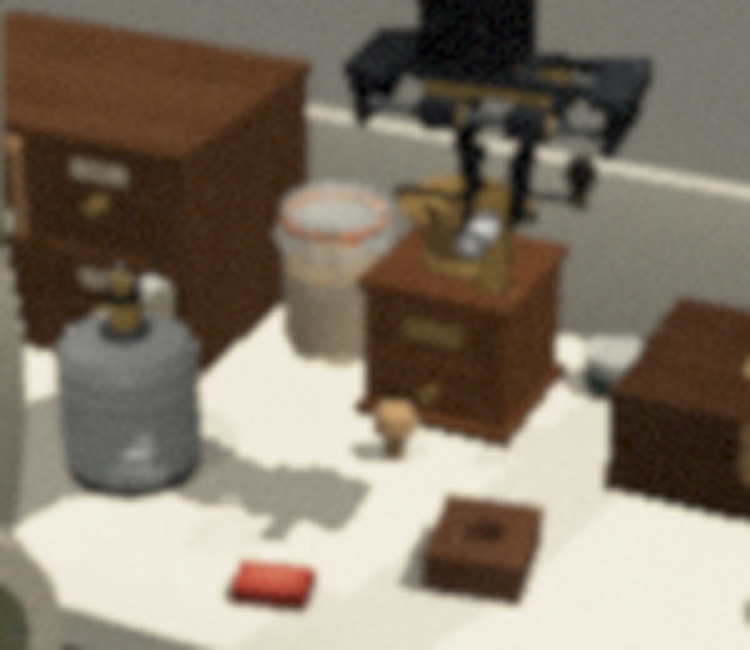

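Run:
```python
from h import *
T=load("top0")
print(plane(T,140,155,0),plane(T,188,153,0),plane(T,135,138,.2),plane(T,75,62,.25))
```

```text
[0.6426 0.3555 0.    ] [0.6482 0.1971 0.    ] [0.6348 0.3133 0.2   ] [0.8401 0.4752 0.25  ]
```

arm_command([
  [[-0.015,0,0.002,0,0,0],[-0.025,0,0.0033,0,0,0],[-0.03,0,0.004,0,0,0],[-0.03,0,0.004,0,0,0],[-0.03,0,0.004,0,0,0],[-0.03,0,0.004,0,0,0],[-0.03,0,0.004,0,0,0],[-0.03,0,0.004,0,0,0],[-0.025,0,0.0033,0,0,0],[-0.02,0,0.0026,0,0,0],[0,0,0,0,0,0],[0,0,0,0,0,0]],
])

```text
time: 7.03
ee_pos: [0.5131, 0.1306, 0.2599]
eef_rot: [0.522, -0.477, 0.477, -0.522]
ft_force: [-0.2, -1.1, -1.6]
width: 0.0216
```

Run:
```python
from plan import *
from bench import vision
info([.516,.170,.25],5)
for n in("scene","top"):
    c=vision.camera(n); np.savez(f"pics/{n}7.npz",**c)
    x,y,w,h=(150,110,110,110) if n=="scene" else (140,110,110,110)
    cv2.imwrite(f"pics/v16{n}.png",cv2.resize(c["pixels"][y:y+h,x:x+w],None,fx=5,fy=5,interpolation=cv2.INTER_CUBIC))
```

```text
t 7.0333 p [0.5131 0.1306 0.2599] w 0.02155403072013494 F [-0.2131 -1.0639 -1.6074]
toolaxes(cols)
 [[ 0.0898 -0.0002  0.996 ]
 [-0.996  -0.      0.0898]
 [-0.     -1.     -0.0002]]
turn (tool,deg) [ 0.0135  0.1534 -0.0008] shift world [ 0.0029  0.0394 -0.0099]
shift current tool [-0.039   0.0099  0.0065] shift final tool [-0.039   0.0099  0.0064]
final axes
 [[ 0.0872  0.      0.9962]
 [-0.9962  0.      0.0872]
 [ 0.     -1.      0.    ]]
```

View pics/v16scene.png

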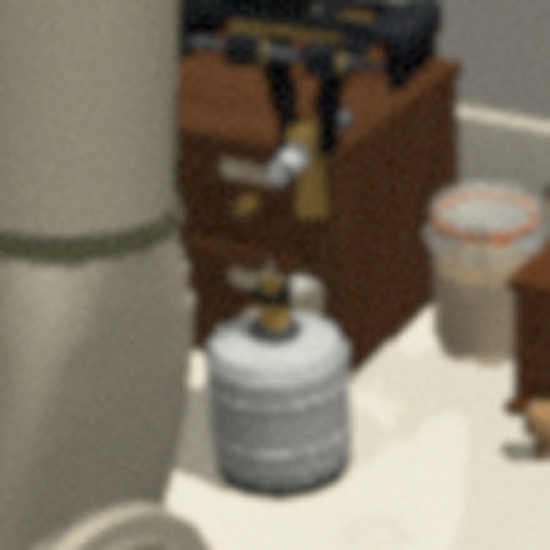

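View pics/v16top.png

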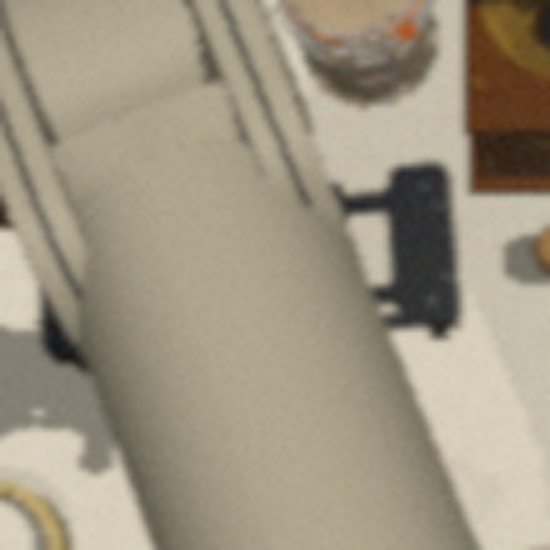

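arm_command([
  [[-0.013,0,0.0022,0,0.15,0],[-0.013,0.005,0.0022,0,0,0],[-0.013,0.005,0.0021,0,0,0],[0,0.005,0,0,0,0],[0,0.005,0,0,0,0],[0,0,0,0,0,0],[0,0,0,0,0,0]],
])

```text
time: 7.72
ee_pos: [0.5169, 0.1673, 0.2396]
eef_rot: [0.521, -0.479, 0.479, -0.52]
ft_force: [-0.4, 0.4, -0.9]
width: 0.0215
```

Run:
```python
from plan import *
from bench import vision
info([.516,.170,.23],5)
p=readout.read_state()["ee_pos"]
c=vision.camera("scene"); np.savez(f"pics/scene8.npz",**c)
x,y=180,140
cv2.imwrite(f"pics/v17.png",cv2.resize(c["pixels"][y:y+45,x:x+45],None,fx=13,fy=13,interpolation=cv2.INTER_NEAREST))
for z in (p[2]-.0289,p[2]+.0251-.014,p[2]+.0251,.169,.155,.127): print(z,(proj(c,[.516,.170,z])-[x,y]+.5)*13)
```

```text
t 7.7167 p [0.5169 0.1673 0.2396] w 0.021484937504102467 F [-0.3795  0.3539 -0.8862]
toolaxes(cols)
 [[ 0.0825 -0.0004  0.9966]
 [-0.9966 -0.0008  0.0825]
 [ 0.0008 -1.     -0.0005]]
turn (tool,deg) [ 0.0286 -0.2669  0.0457] shift world [-0.0009  0.0027 -0.0096]
shift current tool [-0.0028  0.0096 -0.0006] shift final tool [-0.0028  0.0096 -0.0006]
final axes
 [[ 0.0872  0.      0.9962]
 [-0.9962  0.      0.0872]
 [ 0.     -1.      0.    ]]
0.21071884055833034 [317.1288 189.871 ]
0.2507188405583303 [308.5279  62.9665]
0.26471884055833034 [305.4655  17.781 ]
0.169 [325.8712 318.8641]
0.155 [328.7543 361.4046]
0.127 [334.4463 445.3884]
```

View pics/v17.png

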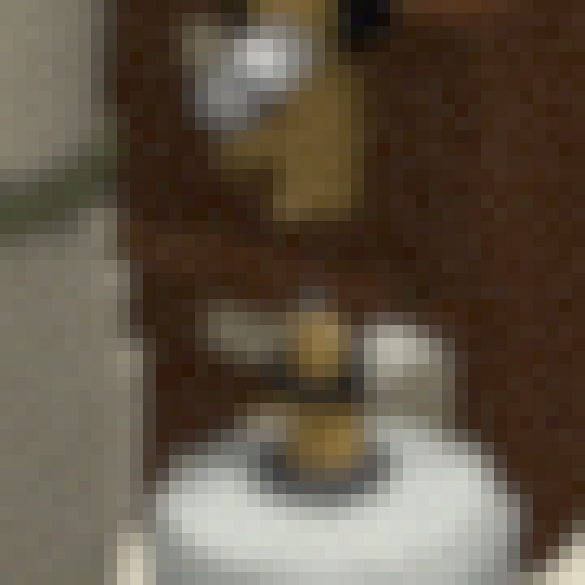

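arm_command([
  [[-0.002,0,-0.0004,0,0,0],[0,0.005,0,0,0,0],[0,0.008,0,0,0,0],[0,0.008,0,0,0,0],[0,0.007,0,0,0,0],[0,0,0,0,0,0],[0,0,0,0,0,0],[0,0,0,0,0,0]],
])

```text
time: 8.43
ee_pos: [0.5163, 0.1709, 0.2119]
eef_rot: [-0.521, 0.478, -0.478, 0.521]
ft_force: [-0.2, -0.4, -1.1]
width: 0.0218
```

Run:
```python
from plan import *
from bench import vision
info([.5163,.1693,.2],5)
p=readout.read_state()["ee_pos"]
c=vision.camera("scene"); np.savez(f"pics/scene9.npz",**c)
x,y=180,140
cv2.imwrite(f"pics/v18.png",cv2.resize(c["pixels"][y:y+45,x:x+45],None,fx=13,fy=13,interpolation=cv2.INTER_NEAREST))
```

```text
t 8.4333 p [0.5163 0.1709 0.2119] w 0.02180527630940495 F [-0.1981 -0.3569 -1.1163]
toolaxes(cols)
 [[ 0.0845  0.0001  0.9964]
 [-0.9964  0.      0.0845]
 [-0.     -1.      0.0001]]
turn (tool,deg) [-0.0082 -0.1512 -0.0013] shift world [ 0.     -0.0016 -0.0119]
shift current tool [ 0.0016  0.0119 -0.0001] shift final tool [ 0.0016  0.0119 -0.0001]
final axes
 [[ 0.0872  0.      0.9962]
 [-0.9962  0.      0.0872]
 [ 0.     -1.      0.    ]]
```

View pics/v18.png

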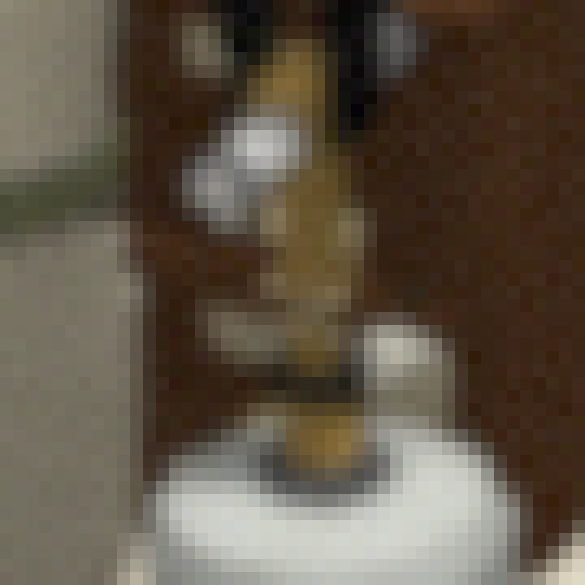

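arm_command([
  [[0,0.002,0,0,0,0],[0,0.002,0,0,0,0],[0,0.002,0,0,0,0],[0,0.002,0,0,0,0],[0,0,0,0,0,0]],
])

```text
time: 8.9
ee_pos: [0.516, 0.1708, 0.2033]
eef_rot: [0.521, -0.479, 0.478, -0.52]
ft_force: [-0.4, 0.0, -1.4]
width: 0.0217
```

arm_command([
  [[0,0.002,0,0,0,0],[0,0.002,0,0,0,0],[0,0.001,0,0,0,0],[0,0,0,0,0,0]],
])

```text
time: 9.23
ee_pos: [0.516, 0.1708, 0.1985]
eef_rot: [0.521, -0.478, 0.478, -0.521]
ft_force: [-0.7, -0.0, -1.7]
width: 0.0216
```

arm_command([
  [[0,0.001,0,0,0,0],[0,0.001,0,0,0,0],[0,0.001,0,0,0,0],[0,0,0,0,0,0]],
])

```text
time: 9.57
ee_pos: [0.5161, 0.1708, 0.1956]
eef_rot: [0.521, -0.478, 0.478, -0.521]
ft_force: [-0.3, 0.5, -0.7]
width: 0.0216
```

arm_command([
  [[0,0.001,0,0,0,0],[0,0.001,0,0,0,0],[0,0,0,0,0,0],[0,0,0,0,0,0]],
])

```text
time: 9.9
ee_pos: [0.5161, 0.1708, 0.1937]
eef_rot: [0.521, -0.478, 0.478, -0.521]
ft_force: [-0.5, 0.4, -1.3]
width: 0.0214
```

arm_command([
  [[0,0.001,0,0,0,0],[0,0.001,0,0,0,0],[0,0,0,0,0,0],[0,0,0,0,0,0]],
])

```text
time: 10.23
ee_pos: [0.5162, 0.1709, 0.1919]
eef_rot: [-0.521, 0.478, -0.478, 0.521]
ft_force: [0.7, -0.0, -0.4]
width: 0.0216
```

arm_command([
  [[0,0.001,0,0,0,0],[0,0.001,0,0,0,0],[0,0,0,0,0,0],[0,0,0,0,0,0]],
])

```text
time: 10.57
ee_pos: [0.5163, 0.1709, 0.19]
eef_rot: [-0.521, 0.478, -0.479, 0.521]
ft_force: [-0.2, -0.1, 1.0]
width: 0.0216
```

arm_command([
  [[0,0.001,0,0,0,0],[0,0.001,0,0,0,0],[0,0,0,0,0,0],[0,0,0,0,0,0]],
])

```text
time: 10.9
ee_pos: [0.5163, 0.171, 0.1881]
eef_rot: [-0.521, 0.478, -0.479, 0.521]
ft_force: [-0.2, -0.5, 4.9]
width: 0.0219
```

arm_command([
  [[0,0.001,0,0,0,0],[0,0.001,0,0,0,0],[0,0,0,0,0,0],[0,0,0,0,0,0]],
])

```text
time: 11.23
ee_pos: [0.5164, 0.171, 0.1862]
eef_rot: [-0.52, 0.478, -0.479, 0.521]
ft_force: [-1.1, 0.1, 6.5]
width: 0.0215
```

arm_command([
  [[0,0.001,0,0,0,0],[0,0,0,0,0,0],[0,0,0,0,0,0]],
])

```text
time: 11.48
ee_pos: [0.5164, 0.171, 0.1854]
eef_rot: [-0.52, 0.478, -0.479, 0.521]
ft_force: [-2.3, -0.7, 7.3]
width: 0.0215
```

arm_command([
  [[0,0.001,0,0,0,0],[0,0,0,0,0,0],[0,0,0,0,0,0]],
])

```text
time: 11.73
ee_pos: [0.5164, 0.1711, 0.1846]
eef_rot: [-0.52, 0.478, -0.479, 0.521]
ft_force: [-2.3, -0.8, 9.2]
width: 0.0216
```

arm_command([
  [[0,0.001,0,0,0,0],[0,0,0,0,0,0],[0,0,0,0,0,0]],
])

```text
time: 11.98
ee_pos: [0.5165, 0.1711, 0.1838]
eef_rot: [-0.52, 0.478, -0.479, 0.521]
ft_force: [-1.6, -1.0, 10.6]
width: 0.0215
```

arm_command([
  [[0,0.0005,0,0,0,0],[0,0.0005,0,0,0,0],[0,0,0,0,0,0]],
])

```text
time: 12.23
ee_pos: [0.5165, 0.1711, 0.183]
eef_rot: [-0.52, 0.478, -0.479, 0.521]
ft_force: [-3.3, -1.7, 12.0]
width: 0.0217
```

arm_command([
  [[0,0.0003,-0.0004,0,0,0],[0,0.0003,-0.0004,0,0,0],[0,0,0,0,0,0],[0,0,0,0,0,0]],
])

```text
time: 12.57
ee_pos: [0.5163, 0.1711, 0.1828]
eef_rot: [-0.52, 0.478, -0.479, 0.521]
ft_force: [-1.2, -1.1, 13.2]
width: 0.0217
```

Run:
```python
from plan import *
from bench import vision
info([.5163,.1693,.18],5)
c=vision.camera("scene"); np.savez(f"pics/scene10.npz",**c)
x,y=180,140
cv2.imwrite(f"pics/v19.png",cv2.resize(c["pixels"][y:y+45,x:x+45],None,fx=13,fy=13,interpolation=cv2.INTER_NEAREST))
```

```text
t 12.5667 p [0.5163 0.1711 0.1828] w 0.021721320942378854 F [-1.1665 -1.0658 13.2363]
toolaxes(cols)
 [[ 0.0843  0.0028  0.9964]
 [-0.9964  0.0004  0.0843]
 [-0.0001 -1.      0.0028]]
turn (tool,deg) [-0.1615 -0.1642 -0.0068] shift world [-0.     -0.0018 -0.0028]
shift current tool [ 0.0018  0.0028 -0.0002] shift final tool [ 0.0017  0.0028 -0.0002]
final axes
 [[ 0.0872  0.      0.9962]
 [-0.9962  0.      0.0872]
 [ 0.     -1.      0.    ]]
```

View pics/v19.png

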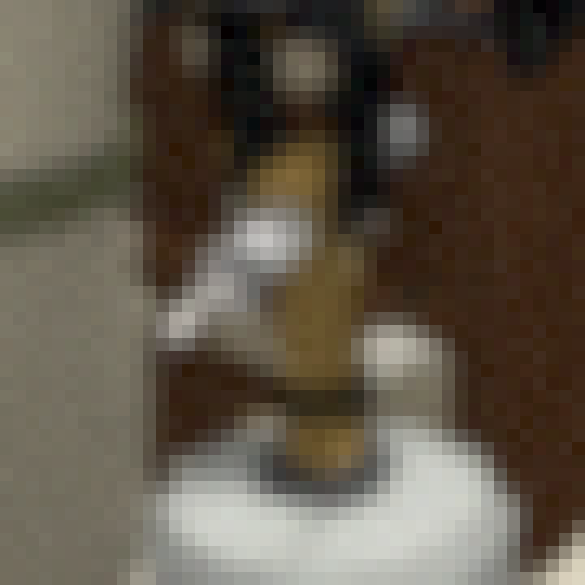

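The rod stands out about 30 mm toward the camera (tip near crop pixel (180,325)), and the chuck sits on the ring. Holding there.

arm_command([
  [[0,0.0002,0,0,0,0],[0,0,0,0,0,0],[0,0,0,0,0,0],[0,0,0,0,0,0],[0,0,0,0,0,0],[0,0,0,0,0,0]],
])

```text
time: 13.12
ee_pos: [0.5164, 0.1711, 0.1826]
eef_rot: [-0.52, 0.478, -0.479, 0.521]
ft_force: [-1.8, -1.3, 14.2]
width: 0.0217
```

arm_command([
  [[0,0,0,0,0,0],[0,0,0,0,0,0],[0,0,0,0,0,0],[0,0,0,0,0,0],[0,0,0,0,0,0],[0,0,0,0,0,0],[0,0,0,0,0,0],[0,0,0,0,0,0],[0,0,0,0,0,0],[0,0,0,0,0,0],[0,0,0,0,0,0],[0,0,0,0,0,0]],
])

```text
time: 14.12
ee_pos: [0.5164, 0.1711, 0.1826]
eef_rot: [-0.52, 0.478, -0.479, 0.521]
ft_force: [-1.2, -1.5, 13.2]
width: 0.0217
```

arm_command([
  [[0,-0.003,0,0,0,0],[0,-0.005,0,0,0,0],[0,-0.008,0,0,0,0],[0,-0.012,0,0,0,0],[0,-0.015,0,0,0,0],[0,-0.015,0,0,0,0],[0,-0.015,0,0,0,0],[0,-0.01,0,0,0,0],[0,0,0,0,0,0],[0,0,0,0,0,0]],
])

```text
time: 14.95
ee_pos: [0.5154, 0.1708, 0.2641]
eef_rot: [-0.521, 0.478, -0.479, 0.521]
ft_force: [-0.9, -0.7, -1.4]
width: 0.0214
```

Run:
```python
from plan import *
from bench import vision
info([.5016,-.1376,.265],5)
c=vision.camera("scene"); np.savez(f"pics/scene11.npz",**c)
x,y=180,110
cv2.imwrite(f"pics/v20.png",cv2.resize(c["pixels"][y:y+60,x:x+60],None,fx=9,fy=9,interpolation=cv2.INTER_CUBIC))
```

```text
t 14.95 p [0.5154 0.1708 0.2641] w 0.021406901188618644 F [-0.9284 -0.7416 -1.4275]
toolaxes(cols)
 [[ 0.0845  0.0003  0.9964]
 [-0.9964 -0.0001  0.0845]
 [ 0.0001 -1.      0.0003]]
turn (tool,deg) [-0.017  -0.1546  0.005 ] shift world [-0.0138 -0.3084  0.0009]
shift current tool [ 0.3061 -0.0009 -0.0398] shift final tool [ 0.306  -0.0009 -0.0406]
final axes
 [[ 0.0872  0.      0.9962]
 [-0.9962  0.      0.0872]
 [ 0.     -1.      0.    ]]
```

View pics/v20.png

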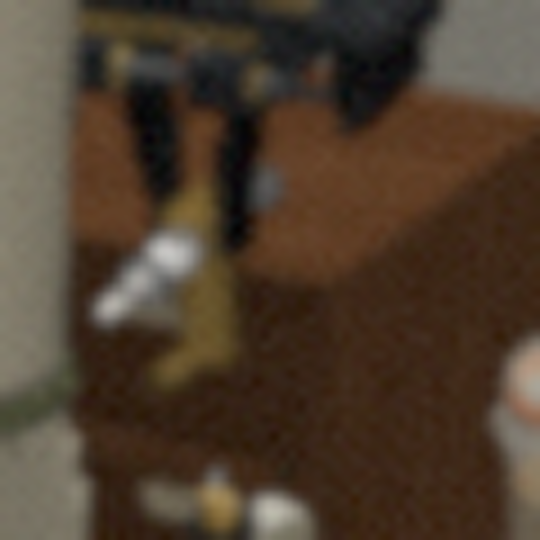

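arm_command([
  [[0.015,0,-0.002,0,-0.15,0],[0.025,0,-0.0033,0,0,0],[0.03,0,-0.004,0,0,0],[0.035,0,-0.0046,0,0,0],[0.035,0,-0.0046,0,0,0],[0.035,0,-0.0046,0,0,0],[0.035,0,-0.0046,0,0,0],[0.035,0,-0.0046,0,0,0],[0.03,0,-0.004,0,0,0],[0.02,0,-0.0027,0,0,0],[0.011,0,-0.0015,0,0,0],[0,0,0,0,0,0]],
])

```text
time: 16.0
ee_pos: [0.5008, -0.14, 0.2629]
eef_rot: [0.521, -0.479, 0.478, -0.52]
ft_force: [0.2, -0.5, -2.6]
width: 0.0217
```

arm_command([
  [[0,0.02,0,0,0,0],[0,0.03,0,0,0,0],[0,0.03,0,0,0,0],[0,0.03,0,0,0,0],[0,0.03,0,0,0,0],[0,0.02,0,0,0,0],[0,0.015,0,0,0,0],[0,0,0,0,0,0],[0,0,0,0,0,0],[0,0,0,0,0,0]],
])

```text
time: 16.83
ee_pos: [0.5025, -0.1366, 0.0902]
eef_rot: [-0.521, 0.477, -0.478, 0.522]
ft_force: [0.3, -1.3, -0.7]
width: 0.0215
```

Run:
```python
from plan import *
from bench import vision
info([.5016,-.1376,.067],5)
c=vision.camera("scene"); np.savez(f"pics/scene12.npz",**c)
x,y=245,170
cv2.imwrite(f"pics/v21.png",cv2.resize(c["pixels"][y:y+60,x:x+60],None,fx=9,fy=9,interpolation=cv2.INTER_CUBIC))
```

```text
t 16.8333 p [ 0.5025 -0.1366  0.0902] w 0.021511507011947886 F [ 0.341  -1.34   -0.7243]
toolaxes(cols)
 [[ 0.0884  0.0014  0.9961]
 [-0.9961 -0.      0.0884]
 [ 0.0002 -1.      0.0014]]
turn (tool,deg) [-0.0816  0.0718  0.0096] shift world [-0.0009 -0.001  -0.0232]
shift current tool [ 0.0009  0.0232 -0.001 ] shift final tool [ 0.0009  0.0232 -0.001 ]
final axes
 [[ 0.0872  0.      0.9962]
 [-0.9962  0.      0.0872]
 [ 0.     -1.      0.    ]]
```

View pics/v21.png

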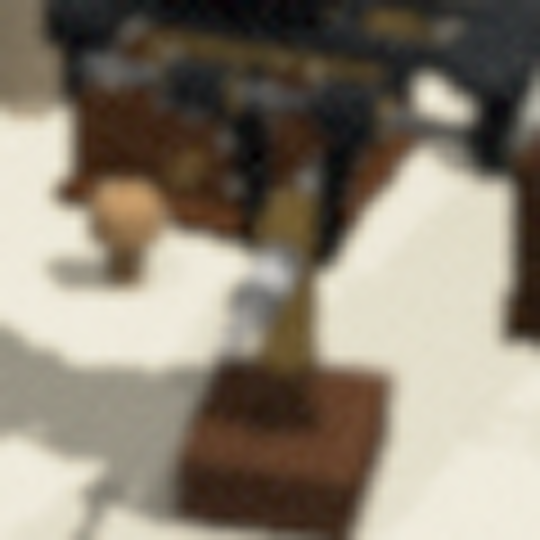

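arm_command([
  [[0.0009,0.005,-0.001,0,0,0],[0,0.008,0,0,0,0],[0,0.008,0,0,0,0],[0,0,0,0,0,0],[0,0,0,0,0,0],[0,0,0,0,0,0],[0,0,0,0,0,0]],
])

```text
time: 17.47
ee_pos: [0.501, -0.1386, 0.0683]
eef_rot: [-0.521, 0.478, -0.478, 0.521]
ft_force: [-0.3, -0.1, -1.7]
width: 0.0221
```

Run:
```python
from plan import *
from bench import vision
info([.5016,-.1376,.0389],5)
c=vision.camera("scene"); np.savez(f"pics/scene13.npz",**c)
x,y=255,180
cv2.imwrite(f"pics/v22.png",cv2.resize(c["pixels"][y:y+50,x:x+50],None,fx=11,fy=11,interpolation=cv2.INTER_NEAREST))
```

```text
t 17.4667 p [ 0.501  -0.1386  0.0683] w 0.02205075205300587 F [-0.3089 -0.0775 -1.7378]
toolaxes(cols)
 [[ 0.0871  0.0005  0.9962]
 [-0.9962 -0.0001  0.0871]
 [ 0.0002 -1.      0.0005]]
turn (tool,deg) [-0.0268 -0.0053  0.0088] shift world [ 0.0006  0.001  -0.0294]
shift current tool [-0.0009  0.0294  0.0007] shift final tool [-0.0009  0.0294  0.0007]
final axes
 [[ 0.0872  0.      0.9962]
 [-0.9962  0.      0.0872]
 [ 0.     -1.      0.    ]]
```

View pics/v22.png

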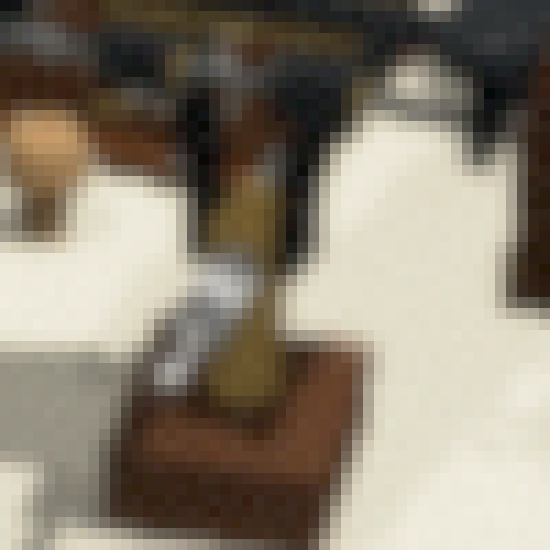

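arm_command([
  [[-0.0008,0,0.0006,0,0,0],[0,0,0,0,0,0],[0,0,0,0,0,0],[0,0,0,0,0,0]],
])

```text
time: 17.85
ee_pos: [0.5013, -0.1377, 0.0682]
eef_rot: [-0.521, 0.478, -0.478, 0.521]
ft_force: [-0.3, 0.1, -1.7]
width: 0.0215
```

arm_command([
  [[0,0.002,0,0,0,0],[0,0.002,0,0,0,0],[0,0.002,0,0,0,0],[0,0,0,0,0,0]],
])

```text
time: 18.18
ee_pos: [0.5009, -0.1377, 0.0615]
eef_rot: [0.521, -0.478, 0.478, -0.521]
ft_force: [-0.6, -0.2, -1.6]
width: 0.0216
```

arm_command([
  [[0,0.001,0,0,0,0],[0,0.001,0,0,0,0],[0,0.001,0,0,0,0],[0,0.001,0,0,0,0],[0,0,0,0,0,0]],
])

```text
time: 18.6
ee_pos: [0.5011, -0.1377, 0.0578]
eef_rot: [0.521, -0.478, 0.478, -0.521]
ft_force: [-0.0, -0.4, -1.9]
width: 0.0212
```

arm_command([
  [[0,0.002,0.0003,0,0,0],[0,0.002,0,0,0,0],[0,0.002,0,0,0,0],[0,0.002,0,0,0,0],[0,0.002,0,0,0,0],[0,0.002,0,0,0,0],[0,0,0,0,0,0],[0,0,0,0,0,0]],
])

```text
time: 19.27
ee_pos: [0.5015, -0.1377, 0.0459]
eef_rot: [0.521, -0.478, 0.478, -0.521]
ft_force: [0.1, 0.1, -1.5]
width: 0.0217
```

arm_command([
  [[0,0.001,0,0,0,0],[0,0.001,0,0,0,0],[0,0.001,0,0,0,0],[0,0,0,0,0,0],[0,0,0,0,0,0]],
])

```text
time: 19.68
ee_pos: [0.5015, -0.1377, 0.043]
eef_rot: [0.521, -0.478, 0.478, -0.521]
ft_force: [0.5, -0.3, -2.0]
width: 0.0214
```

arm_command([
  [[0,0.001,0,0,0,0],[0,0.001,0,0,0,0],[0,0,0,0,0,0],[0,0,0,0,0,0]],
])

```text
time: 20.02
ee_pos: [0.5015, -0.1377, 0.041]
eef_rot: [0.521, -0.478, 0.478, -0.521]
ft_force: [0.5, 0.3, -1.9]
width: 0.0218
```

arm_command([
  [[0,0.0005,0,0,0,0],[0,0.0005,0,0,0,0],[0,0,0,0,0,0],[0,0,0,0,0,0]],
])

```text
time: 20.35
ee_pos: [0.5015, -0.1377, 0.04]
eef_rot: [0.521, -0.478, 0.478, -0.521]
ft_force: [0.8, -0.5, -1.8]
width: 0.0217
```

arm_command([
  [[0,0.0005,0,0,0,0],[0,0.0005,0,0,0,0],[0,0,0,0,0,0],[0,0,0,0,0,0]],
])

```text
time: 20.68
ee_pos: [0.5015, -0.1377, 0.039]
eef_rot: [0.521, -0.478, 0.478, -0.521]
ft_force: [0.0, 0.0, -1.5]
width: 0.0213
```

arm_command([
  [[0,0.0005,0,0,0,0],[0,0,0,0,0,0],[0,0,0,0,0,0]],
])

```text
time: 20.93
ee_pos: [0.5017, -0.1377, 0.0388]
eef_rot: [-0.521, 0.478, -0.478, 0.521]
ft_force: [-1.2, -0.2, 2.2]
width: 0.0216
```

arm_command([
  [[0,0.0005,0,0,0,0],[0,0,0,0,0,0],[0,0,0,0,0,0]],
])

```text
time: 21.18
ee_pos: [0.5018, -0.1377, 0.0386]
eef_rot: [-0.521, 0.478, -0.478, 0.521]
ft_force: [-3.1, 0.7, 6.7]
width: 0.0216
```

arm_command([
  [[0,0.0005,0,0,0,0],[0,0,0,0,0,0],[0,0,0,0,0,0]],
])

```text
time: 21.43
ee_pos: [0.502, -0.1377, 0.0386]
eef_rot: [-0.521, 0.477, -0.478, 0.521]
ft_force: [-3.4, 0.3, 10.8]
width: 0.0214
```

arm_command([
  [[0,-0.0007,0,0,0,0],[0,-0.0005,0,0,0,0],[0,0,0,0,0,0],[0,0,0,0,0,0],[0,0,0,0,0,0]],
], grip_force=8)

```text
time: 21.85
ee_pos: [0.5016, -0.1377, 0.0387]
eef_rot: [-0.521, 0.478, -0.478, 0.521]
ft_force: [0.9, 0.1, -0.7]
width: 0.0218
```

arm_command([
  [[0,0,0,0,0,0],[0,0,0,0,0,0],[0,0,0,0,0,0],[0,0,0,0,0,0]],
], hand=0.5)

```text
time: 22.18
ee_pos: [0.5015, -0.1377, 0.0387]
eef_rot: [0.521, -0.478, 0.478, -0.521]
ft_force: [0.5, -0.7, -0.5]
width: 0.0395
```

Run:
```python
from plan import *
from bench import vision
info([.5016,-.1376,.0389],5)
c=vision.camera("scene"); np.savez(f"pics/scene14.npz",**c)
x,y=255,180
cv2.imwrite(f"pics/v23.png",cv2.resize(c["pixels"][y:y+50,x:x+50],None,fx=11,fy=11,interpolation=cv2.INTER_NEAREST))
```

```text
t 22.1833 p [ 0.5015 -0.1377  0.0387] w 0.03954877996046669 F [ 0.4928 -0.6559 -0.4665]
toolaxes(cols)
 [[ 0.087   0.      0.9962]
 [-0.9962 -0.0001  0.087 ]
 [ 0.0001 -1.      0.    ]]
turn (tool,deg) [-0.0004 -0.007   0.0047] shift world [0.0001 0.0001 0.0002]
shift current tool [-0.0001 -0.0002  0.0001] shift final tool [-0.0001 -0.0002  0.0001]
final axes
 [[ 0.0872  0.      0.9962]
 [-0.9962  0.      0.0872]
 [ 0.     -1.      0.    ]]
```

View pics/v23.png

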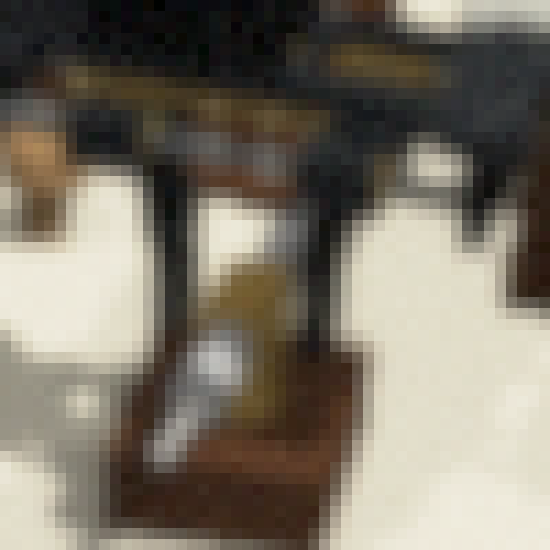

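The gauge is upright and released, with the rod out (tip near crop pixel (165,455)). I'll open wider and retreat straight up.

arm_command([
  [[0,0,0,0,0,0],[0,0,0,0,0,0],[0,-0.005,0,0,0,0],[0,-0.01,0,0,0,0],[0,-0.02,0,0,0,0],[0,-0.03,0,0,0,0],[0,-0.03,0,0,0,0],[0,-0.03,0,0,0,0],[0,-0.03,0,0,0,0],[0,-0.02,0,0,0,0],[0,0,0,0,0,0],[0,0,0,0,0,0]],
], hand=0.8)

```text
time: 23.23
ee_pos: [0.5022, -0.1378, 0.2157]
eef_rot: [-0.521, 0.477, -0.479, 0.522]
ft_force: [-0.8, -0.1, -1.0]
width: 0.0696
```

arm_command([
  [[0.03,0,0,0,0,0],[0.035,0,0,0,0,0],[0.035,0,0,0,0,0],[0.035,0,0,0,0,0],[0.035,0,0,0,0,0],[0.035,0,0,0,0,0],[0.03,0,0,0,0,0],[0,0,0,0,0,0],[0,0,0,0,0,0],[0,0,0,0,0,0]],
])

```text
time: 24.07
ee_pos: [0.5219, -0.3708, 0.2128]
eef_rot: [-0.521, 0.478, -0.477, 0.522]
ft_force: [1.0, -0.1, -0.3]
width: 0.0698
```

Run:
```python
from plan import *
from bench import vision
info([.5016,-.1376,.2],5)
for n in("scene","top"):
    c=vision.camera(n); np.savez(f"pics/{n}15.npz",**c); cv2.imwrite(f"pics/{n}15.png",c["pixels"])
a=cv2.imread("pics/top15.png");b=cv2.imread("pics/scene15.png")
f=lambda im,x,y,w,k:cv2.resize(im[y:y+w,x:x+w],None,fx=k,fy=k,interpolation=cv2.INTER_CUBIC)
cv2.imwrite("pics/v24.png",np.hstack([f(a,267,164,50,8),f(b,255,190,50,8)]))
hsv=cv2.cvtColor(a,cv2.COLOR_BGR2HSV);br=cv2.inRange(hsv,(15,120,100),(35,255,255))[170:212,275:312]
ys,xs=np.nonzero(br); T=load("top15"); print(xs.mean()+275,ys.mean()+170,len(xs),plane(T,xs.mean()+275,ys.mean()+170,.078))
```

```text
t 24.0667 p [ 0.5219 -0.3708  0.2128] w 0.06975014016058738 F [ 1.0465 -0.0884 -0.279 ]
toolaxes(cols)
 [[ 0.0877 -0.0011  0.9961]
 [-0.9961  0.0016  0.0877]
 [-0.0017 -1.     -0.0009]]
turn (tool,deg) [ 0.0532  0.0301 -0.0957] shift world [-0.0203  0.2332 -0.0128]
shift current tool [-0.234   0.0132  0.0002] shift final tool [-0.2341  0.0128  0.0001]
final axes
 [[ 0.0872  0.      0.9962]
 [-0.9962  0.      0.0872]
 [ 0.     -1.      0.    ]]
292.56382978723406 192.04255319148936 94 [ 0.4998 -0.1375  0.078 ]
```

View pics/v24.png

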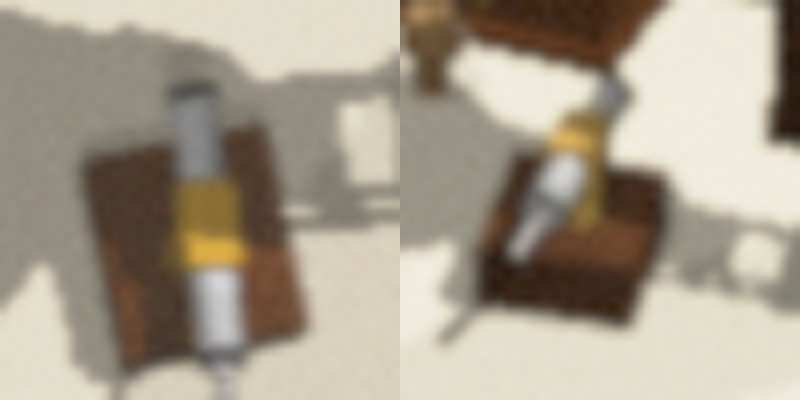

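View pics/top15.png

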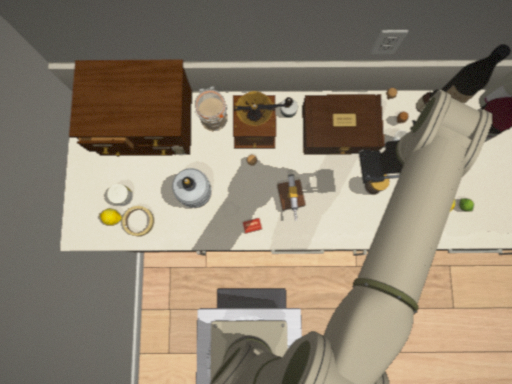

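The gauge stands in its well as at the start, with the rod out. The bystanders are in place and the gripper is clear of everything, so I'm handing in.

```bash
python3 -c "
from bench import r
print(r.close_job())"
```

```text
the job is handed in; nothing more can be done
None
```

I lifted the gauge out of its stand, pressed it onto the keg's valve, set it back in the well with the rod out, and handed the job in. The run took about 24 s; the bench gives no verdict.

**Pressing:** I found the ring by feel. The pin met the plate at a tool height of about 191.5 mm, which puts the ring near 155 mm. I then pressed to a net push of about 14 to 15 N and held it there for roughly 1.5 s. My readings stayed well under the 25 N limit, though force was only read at the end of each move.

**Setting down:** The gauge touched the well's floor at a tool height of 38.8 mm, against 38.9 mm at pick-up, so it had hardly slipped in the grip. The contact force peaked at about 12 N. I eased off before opening the jaws.

**Last checks:**
- In the last pictures the gauge stands upright in the well. The block's centre lies about 2 mm from its first measurement, which is within pixel error.
- The rod still stands out, by roughly 30 mm judged from the picture taken during the press.
- The bystanders look unmoved by eye in the top view; I did not measure them. The gripper is clear of everything.

**Disagreement:** In the scene camera the fingertips showed about 14 mm higher than the reported tool tip. I could not explain this. I closed the jaws 6 mm lower than planned, checked the grip by its 22 mm width, and relied on heights relative to the pick-up pose and on felt forces.

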